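Take the tape roll off the leaning stand

TASK

Clear the tape stand for a roll change: unscrew the orange flanged nut from the leaning spindle until it comes free, lift it off and set it flat, flange down, in the red dish. Then pull the pale roll of tape off the spindle and lay it flat in the middle of the grey tray. Let go of both and do not disturb the other things on the table.

Things in the scene. Friction and masses are not known exactly. Their poses are not given: they have to be found in the camera images.
- stand: blue steel tape stand, fixed: base plate 125 x 120 x 12 mm, round back plate 94 mm wide, and a spindle leaning 30 degrees from vertical towards the stand's own -x (roughly the robot). Origin on the table top, z up. The spindle's axis starts at the middle of the back plate's face, (25, 0, 62) mm in this frame, and runs along (-0.5, 0, 0.866). It does not turn.
- stud_tip (a point): the spindle's top end, on its axis; frame axes as the stand's (level). Along the spindle from the back plate's face: black hub 61 mm wide up to 11 mm, plain 10 mm shaft up to 51 mm, coarse right-hand two-start thread 19 mm wide up to 71 mm, tip at 74 mm.
- nut: the retaining nut, loose, about 120 g; origin under the flange's centre, z out of the knurled end. It unscrews counter-clockwise seen from the spindle's free end, rises 16 mm a turn with 1 to 2 mm of axial play, leaves the thread after about half a turn (3.0 rad), then lifts off along the leaning axis. Turns with little resistance and stays where it is when let go.
- nut_centre (a point): centre of the retaining nut, half-way up its 29 mm; z along its axis, out of the knurled end. Steel flange 76 mm wide, 5 mm thick at the bottom; knurled orange grip 44 mm wide from 9.5 mm below this point to 14.5 mm above it; bore 21 mm. At the start it is screwed on with the flange 0.5 mm off the roll.
- roll: the roll of tape on the spindle, loose, about 140 g; origin at the centre of its underside, z along its axis. It sits on the stand's back plate, round the hub (1 to 3 mm clearance); about 24 mm is free between thread and wall for a finger.
- roll_centre (a point): centre (half-way up) of the pale, cream-white roll of packing tape: a ring 97 mm wide outside, about 68 mm inside, 45 mm high, wall about 14 mm; z along its axis
- dish: round red parts dish, fixed; origin at the centre of its underside
- dish_floor (a point): centre of the red dish's inner floor, 4 mm above the table; the dish is 128 mm wide at the rim and 20 mm high, floor about 100 mm wide, wall 3 mm
- tray: square grey tray, fixed; origin at the centre of its underside
- tray_floor (a point): centre of the grey tray's inner floor, 4 mm above the table; the tray is 160 x 160 mm outside, 25 mm high, walls 4 mm; x and y along its sides
- brown_roll: bystander: roll of brown tape lying flat, 97 mm wide, 48 mm high; origin under its centre
- mug_a: bystander: white mug with a picture, 81 mm wide without the handle, 95 mm high; origin under its middle
- mug_b: bystander: white mug with a red block of print, 81 mm wide without the handle, 95 mm high; origin under its middle
- blue_carton: bystander: blue carton 61 x 73 x 88 mm; origin under its centre
- cream_carton: bystander: cream printed carton 66 x 111 x 48 mm; origin under its centre
- marker: bystander: black-capped marker pen lying down, 127 mm long along its y, 19 mm high; origin under its centre

How it is judged:
By the outcome, as a careful person would: the job done as asked, in the order asked, and still so for the second after the job is handed in, with the robot touching nothing.
It also fails if it takes over 72 s, if anything falls off the work surface, if the arm or the gripper's body presses on something with over 40 N, if the wrist force passes 120 N, or if a joint passes its speed limit or range.

ROBOT

A 6-joint arm with a two-finger parallel gripper is mounted at the origin on a cart in front of the work surface, level with it; the furniture and walls round the work are solid. World frame = base frame: x ahead of the robot, y to its left, z up, the work surface at z = 0. Lengths are in m, angles in rad, forces in N, time in s.
With the tool pointing down it reaches from about 0.3 to 0.875 m from the base axis. Payload 6.4 kg.
Tool frame: the origin (TCP) lies midway between the tips of the shut fingers; the grasp point (between the pads) lies manip.grasp_offset behind it (manip.grasp_offset is the distance from the TCP to the grasp point, in m); z points along the fingers, y is the line along which they close (so a half turn about z gives the same grasp; the last joint's range is limited). The gripper opens to 88 mm and grips with 3 to 60 N. Pads are 18 mm wide; open, the fingers measure 123 mm over their backs; the gripper's body (75 mm by 187 mm) begins 45 mm behind the grasp point.
Start: joints at [1.061, 0.181, 1.607, -0, 1.354, -0.206], TCP at [0.172, 0.549, 0.212] pointing down, gripper open.
Joint ranges: [-2.99, 2.99], [-0.89, 2.07], [0.3, 2.58], [-1.14, 4.28], [0, 2.63], [-3.12, 3.12]. Speed limits (rad/s): [2.57, 2.57, 3.01, 3.14, 3.14, 3.14].

INTERFACE

Orientations are given as a rotation vector (axis times angle).
In Python, from bench import manip gives the robot as it stands.
- The arm moves only by the tool jog_arm, never from a script. Its argument "increments" is a list of rows, each an object of numbers: "x", "y", "z": the shift along the tool's x, y, z in m; "turn": the turn about the tool's z in rad. A call has 1 to 20 rows; each row shifts and turns the commanded pose from where the row before left it, along the tool's axes as they then stand; what a row does not reach is not made up. A row lasts 1/10 s, in which the tool goes at most 50 mm and 8.59 degrees, less where a joint would pass 70% of its speed; a pose out of reach is approached as far as the arm can. A call is refused whole if a number of a shift passes 0.05 or a number of a turn 0.15, either way. A call with a gripper value outside its range is refused whole. "hand" is the opening, from 0 (shut) to 1 (fully open), set as the call begins (left out, the last holds). The fingers move at their own pace and stop on an object; "force" is the grip in N (left out, the last holds). Time passes only in rows, so rows that do not move let the fingers close. It gives the time, the measured TCP pose, the force, the opening and the grip force at its end, in the units of the state.
- manip.get_obs(): the state, without advancing time (a new reading comes with each control period).
- manip.capture(name): name is "scene" or "top"; returns a dict with "color" (400x640x3 uint8, red, green, blue), "range_z" (400x640 float32, m along the optical axis (not along the pixel's ray), 0 where there is no reading), "K" (3x3 intrinsics, pixels), "rvec" (rotation vector, rad) and "tvec" (3), from world to camera coordinates, as OpenCV has them. Camera axes: x right, y down, z forward; pixel columns grow to the right and rows downward; lengths in m; the calibration is good to about 2 mm. A picture is of the moment at which its call begins.
- manip.job_done(): hands the job in; it is judged then, once.
The state is a dict: "clock": time; "joint_pos": joint angles; "dq": joint speeds; "effort": joint torques, N m; "ee_pos": TCP position; "eef_rot": TCP orientation; "ft_force": force on the tool from outside, world axes, zero at the start; "wrist_torque": the same for the moment, N m; "grip_width": opening from 0.0 (shut) to 1.0 (fully open); "grasp_force": force on a finger pad.
Only numpy, scipy, OpenCV 4.12 (cv2) and the standard library are available. Lean on these libraries where they do the work, as an engineer would, in place of code of your own. Each camera call takes 0.05 s, during which the arm holds its last target. There are 200 camera calls.

## Working session

There is one attempt and no reset: what is moved stays moved. The work goes in short steps, Python scripts to look and compute and a tool call to move; the robot and the scene stay as the last step left them, time stands still between calls to the robot, and variables do not carry over. Pictures are saved under pics/ and viewed, at most 10 in all, crops included, and the job is handed in when it is done.

Besides the shell and the picture viewer there is one more tool, called after "Emit:" by a JSON object that holds its "op" and its "data". jog_arm: Moves the arm, as the interface text tells. Its arguments: {"type":"object","properties":{"increments":{"type":"array","items":{"type":"object","properties":{"x":{"type":"number"},"y":{"type":"number"},"z":{"type":"number"},"turn":{"type":"number"}}}},"hand":{"type":"number"},"force":{"type":"number"}},"required":["increments"]}

```bash
mkdir -p pics; ls; python3 - <<'E'
from bench import manip
import cv2,numpy as np
o=manip.get_obs();print(o, manip.grasp_offset)
for n in("scene","top"):
    c=manip.capture(n);cv2.imwrite(f"pics/{n}0.png",c["color"][:,:,::-1]);np.savez(f"{n}0.npz",**c)
    print(n,c["K"],c["rvec"],c["tvec"])
E
```

```text
pics
{'clock': 0.0, 'joint_pos': array([ 1.06070164e+00,  1.81547727e-01,  1.60796850e+00, -7.20547813e-06,
        1.35379701e+00, -2.06299393e-01]), 'dq': array([-0.00051726, -0.00054073, -0.00094401,  0.00052133,  0.00031872,
       -0.00235325]), 'effort': array([ 1.79396640e-03, -4.33868945e+01, -3.41846430e+01,  7.03360280e-02,
        3.86729627e-02, -1.46478833e-04]), 'ee_pos': array([0.17171094, 0.54817007, 0.21102551]), 'eef_rot': array([-4.75274739e-01, -3.10482907e+00,  2.53453603e-03]), 'ft_force': array([ 0.02224966, -0.34942814, -0.49163894]), 'wrist_torque': array([-0.03029726, -0.00706614,  0.03203329]), 'grasp_force': 0.0, 'grip_width': 1.002574537454074} 0.0187
scene [[472.55550566   0.         321.85275444]
 [  0.         472.55550566 203.71751796]
 [  0.           0.           1.        ]] [ 2.10201467 -0.56351875  0.293063  ] [-0.53315358  0.22714064  1.23752249]
top [[407.72514554   0.         320.70353593]
 [  0.         407.72514554 194.65602461]
 [  0.           0.           1.        ]] [ 2.14672616 -2.15491238  0.14442482] [-0.04492346  0.57700339  1.04942618]
```

View pics/scene0.png

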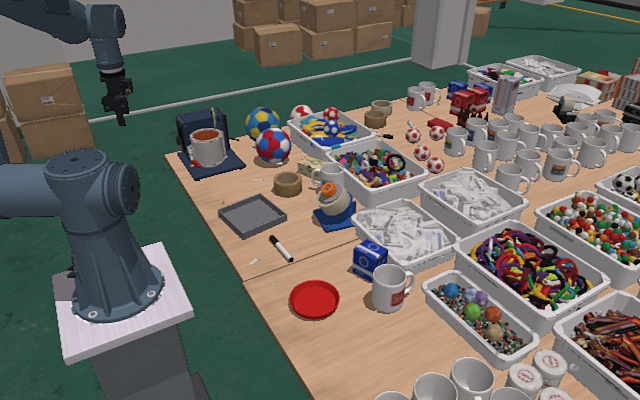

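View pics/top0.png

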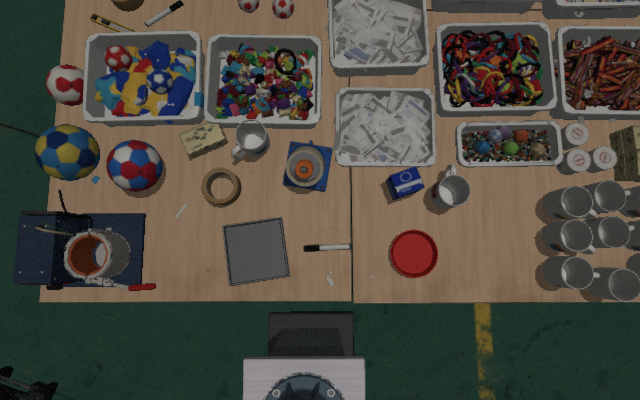

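The scene view shows the stand with the orange nut at about (328,188), the tray at (252,215), the dish at (314,299) and the marker at (281,248). In the top view the nut is at (304,170), the tray at (256,250), the dish at (414,253), and the blue carton and mug_b at (405,182) and (452,192).

```bash
cat > h.py <<'E'
import cv2,numpy as np
from scipy.spatial.transform import Rotation as R
def load(n): return dict(np.load(n))
def world(c):
    h,w=c["range_z"].shape; u,v=np.meshgrid(np.arange(w),np.arange(h)); K=c["K"]; z=c["range_z"]
    p=np.stack([(u-K[0,2])/K[0,0]*z,(v-K[1,2])/K[1,1]*z,z],-1)
    return (p-c["tvec"])@R.from_rotvec(c["rvec"]).as_matrix()
def proj(c,P): return cv2.projectPoints(np.float64(P).reshape(-1,1,3),c["rvec"],c["tvec"],c["K"],None)[0].reshape(-1,2)
def hsv(c): return cv2.cvtColor(c["color"],cv2.COLOR_RGB2HSV)
E
python3 - <<'E'
from h import *
for n,boxes in(("top0.npz",dict(nut=(290,155,320,185),stand=(278,135,338,196),dish=(385,225,445,282),tray=(215,210,300,292))),
             ("scene0.npz",dict(nut=(310,175,345,205),stand=(305,165,360,235),dish=(280,270,350,325),tray=(210,185,295,245)))):
    c=load(n);W=world(c);H=hsv(c)
    def sel(b,m):
        M=np.zeros(m.shape,bool);M[b[1]:b[3],b[0]:b[2]]=1;M&=m&(c["range_z"]>0);return M
    h,s,v=H[...,0],H[...,1],H[...,2]
    for k,m in(("nut",(h>4)&(h<16)&(s>190)&(v>100)),("stand",(h>95)&(h<125)&(s>130)),("dish",((h<6)|(h>174))&(s>180)),("tray",(s<50)&(v<150))):
        M=sel(boxes[k],m);P=W[M]
        print(n,k,len(P),"med",np.median(P,0).round(4),"p2",np.percentile(P,2,0).round(4),"p98",np.percentile(P,98,0).round(4))
        if k in("tray","stand"):
            Q=P[P[:,2]<0.035];(r)=cv2.minAreaRect(np.float32(Q[:,:2]*1000));print("  rect",r, "medz",np.median(Q[:,2]))
        if k=="dish":
            print("  circ",cv2.minEnclosingCircle(np.float32(P[:,:2]*1000)))
        if k=="nut":
            print(" zs",np.percentile(P[:,2],[5,25,50,75,95]).round(3))
    # pale roll
    b=(278,135,338,196) if n[0]=="t" else (300,165,362,235)
    img=c["color"][b[1]-5:b[3]+5,b[0]-5:b[2]+5,::-1]
    cv2.imwrite("pics/z_"+n[:3]+".png",cv2.resize(img,None,fx=5.5,fy=5.5,interpolation=cv2.INTER_CUBIC))
a=[cv2.resize(cv2.imread(f"pics/z_{k}.png"),(390,390)) for k in("top","sce")];cv2.imwrite("pics/zz.png",np.hstack(a))
E
```

```text
top0.npz nut 160 med [ 0.6313 -0.0073  0.1263] p2 [ 0.6112 -0.0234  0.1147] p98 [0.6507 0.0138 0.135 ]
 zs [0.116 0.12  0.126 0.131 0.134]
top0.npz stand 494 med [ 0.6661 -0.0453  0.0125] p2 [ 0.5962 -0.0733  0.0075] p98 [0.7231 0.051  0.0846]
  rect ((660.7547607421875, -10.791572570800781), (116.33261108398438, 121.45429229736328), 80.14067077636719) medz 0.011978462037065658
top0.npz dish 1720 med [ 0.4213 -0.2975  0.0052] p2 [ 0.366  -0.351   0.0005] p98 [ 0.4774 -0.2401  0.022 ]
  circ ((421.4964294433594, -294.66009521484375), 62.74295425415039)
top0.npz tray 3660 med [0.4284 0.1306 0.0046] p2 [ 3.503e-01  4.940e-02 -1.000e-04] p98 [0.509  0.2084 0.0265]
  rect ((428.64892578125, 128.93707275390625), (161.2782745361328, 162.0803985595703), 8.203267097473145) medz 0.0045659881686671115
scene0.npz nut 145 med [ 0.631  -0.0198  0.121 ] p2 [ 0.6122 -0.031   0.102 ] p98 [0.6492 0.0118 0.1343]
 zs [0.105 0.116 0.121 0.127 0.133]
scene0.npz stand 679 med [ 0.6511 -0.0321  0.0134] p2 [ 0.5968 -0.0724  0.0048] p98 [0.8059 0.1493 0.0875]
  rect ((640.1885375976562, -25.768997192382812), (113.4139404296875, 131.5226593017578), 53.430362701416016) medz 0.012753036702624015
scene0.npz dish 1522 med [ 0.4243 -0.2902  0.0059] p2 [ 0.3652 -0.3558  0.0014] p98 [ 0.479  -0.2377  0.0216]
  circ ((420.3229064941406, -296.02984619140625), 64.73815155029297)
scene0.npz tray 1885 med [0.4316 0.1281 0.0061] p2 [0.3464 0.0379 0.0004] p98 [0.513  0.2107 0.0264]
  rect ((429.9173278808594, 115.07990264892578), (232.1160888671875, 237.06459045410156), 45.32277297973633) medz 0.006117877804712496
```

View pics/zz.png

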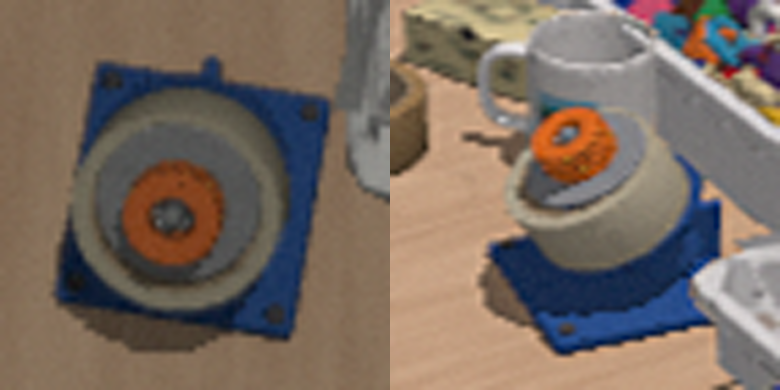

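The zoomed crops show the nut on the tilted flange at the crop's (172,213), and the base plate yawed by about −10°. The jog can't tilt the tool, so I'll turn the nut in ratchet strokes with the tool vertical. First I'll fit the spindle axis.

```bash
python3 - <<'E'
from h import *
from scipy.optimize import least_squares
t=load("top0.npz");Pt=[(290.6,141.3),(331.9,148.2),(325.1,191.6),(283.4,184.6)]
Rw=R.from_rotvec(t["rvec"]).as_matrix();C=-Rw.T@t["tvec"]
pts=[]
for u,v in Pt:
    d=Rw.T@np.linalg.inv(t["K"])@[u,v,1];pts.append((C+d*(0.012-C[2])/d[2])[:2])
pts=np.array(pts);print("plate c",pts.mean(0).round(4),"edges",[np.linalg.norm(pts[i]-pts[i-1]).round(4) for i in range(4)])
e=pts[0]-pts[3]+pts[1]-pts[2];yaw=np.arctan2(e[1],e[0]);print("yaw",np.degrees(yaw))
roll=[];nut=[]
for n,b in(("top0.npz",(278,135,338,196)),("scene0.npz",(305,172,360,225))):
    c=load(n);W=world(c);H=hsv(c).astype(int);M=np.zeros(H.shape[:2],bool);M[b[1]:b[3],b[0]:b[2]]=1
    m=M&(c["range_z"]>0)&(W[...,2]>.05)&(abs(W[...,0]-.64)<.09)&(abs(W[...,1]+.01)<.09)
    o=(H[...,0]>4)&(H[...,0]<16)&(H[...,1]>190)
    blue=(H[...,0]>95)&(H[...,0]<125)&(H[...,1]>130)
    roll.append(W[m&~o&~blue]);nut.append(W[m&o])
def coords(p,P,yawv,tilt=np.pi/6):
    r=R.from_euler("ZY",[yawv,-tilt]).as_matrix() # local z = axis
    o=np.array([p[0],p[1],0.062+.0375*.866*0])  # axis point at back plate height
    return (P-o)@r
for lab,RP,NP in(("top",[roll[0]],[nut[0]]),("both",roll,nut),("scene",[roll[1]],[nut[1]])):
    RP=np.vstack(RP);NP=np.vstack(NP)
    def f(p):
        q=coords(p,RP,p[2]);rr=np.hypot(q[:,0],q[:,1])-.0485
        q2=coords(p,NP,p[2]);r2=np.hypot(q2[:,0],q2[:,1])-.022;ax=q2[:,2]-.0745
        a=np.where(abs(rr)<.006,rr,.006);b=np.where(abs(r2)<abs(ax),r2,ax)
        return np.r_[a,b]
    s=least_squares(f,[.665,-.012,yaw],loss="soft_l1",f_scale=.0015,x_scale=[.01,.01,.1],diff_step=1e-4)
    p=s.x;S=p[:2]-.025*np.array([np.cos(p[2]),np.sin(p[2])])
    q=coords(p,NP,p[2]);print(lab,p[:2].round(4),np.degrees(p[2]).round(1),"stand",S.round(4),"nut ax 95%",np.percentile(q[:,2],[5,50,90]).round(4),"lateral top",np.median(q[q[:,2]>.070],0).round(4), "rms",np.sqrt(np.mean(f(p)**2)).round(4))
E
```

```text
plate c [ 0.6598 -0.0116] edges [np.float64(0.1236), np.float64(0.1167), np.float64(0.1234), np.float64(0.1161)]
yaw -8.979644774749325
top [ 0.665 -0.012] -9.0 stand [ 0.6403 -0.0081] nut ax 95% [0.0652 0.0729 0.0752] lateral top [0.0002 0.0002 0.0733] rms 0.0051
both [ 0.6655 -0.0108] -8.1 stand [ 0.6407 -0.0073] nut ax 95% [0.057  0.0725 0.0753] lateral top [ 0.0005 -0.0024  0.0735] rms 0.0049
scene [ 0.6655 -0.0104] -8.3 stand [ 0.6407 -0.0068] nut ax 95% [0.0545 0.0702 0.0751] lateral top [ 0.0013 -0.0066  0.0735] rms 0.0045
```

Emit:
{"op": "jog_arm", "data": {"increments": [{"x":-0.0337,"y":-0.0217},{"x":-0.0337,"y":-0.0217},{"x":-0.0337,"y":-0.0217},{"x":-0.0337,"y":-0.0217},{"x":-0.0337,"y":-0.0217},{"x":-0.0337,"y":-0.0217},{"x":-0.0337,"y":-0.0217},{"x":-0.0337,"y":-0.0217},{"x":-0.0337,"y":-0.0217},{"x":-0.0337,"y":-0.0217},{"x":-0.0337,"y":-0.0217},{"x":-0.0337,"y":-0.0217},{"x":-0.0337,"y":-0.0217},{"x":-0.0337,"y":-0.0217},{"x":-0.0337,"y":-0.0217},{"x":-0.0337,"y":-0.0217},{"x":-0.0337,"y":-0.0217},{"x":-0.0337,"y":-0.0217},{"turn":0.1},{"turn":0.1}], "hand": 1, "force": 15}}

```text
validation failed for argument at $.in...
```

```bash
cat > g.py <<'E'
# print pose and the tool-frame move to given world xyz and y-angle(deg)
import sys,numpy as np
from bench import manip
from scipy.spatial.transform import Rotation as R
o=manip.get_obs();r=R.from_rotvec(o["eef_rot"]).as_matrix();p=o["ee_pos"]
print("t",round(o["clock"],2),"p",p.round(4),"yang",np.degrees(np.arctan2(r[1,1],r[0,1])).round(1),"zdir",r[:,2].round(3),"F",o["ft_force"].round(1),"T",o["wrist_torque"].round(2),"grip",round(o["grip_width"],3),round(o["grasp_force"],1),"q",o["joint_pos"].round(2))
if len(sys.argv)>3:
    d=np.array(list(map(float,sys.argv[1:4])))-p;print("tool",(r.T@d).round(4))
E
python3 g.py 0.634 -0.007 0.116
```

```text
t 0.1 p [0.1717 0.5482 0.2111] yang 72.6 zdir [-0.001 -0.001 -1.   ] F [-0.9 -0.5  0.1] T [ 0.01 -0.06  0.05] grip 0.997 0.0 q [ 1.06  0.18  1.61  0.    1.35 -0.21]
tool [-0.6072 -0.3914  0.0955]
```

Emit:
{"op": "jog_arm", "data": {"increments": [{"x":-0.034,"y":-0.022,"z":0,"turn":0}], "hand": 1, "force": 15}}

```text
clock: 0.2
ee_pos: [0.196, 0.5189, 0.2114]
eef_rot: [-0.469, -3.105, -0.001]
ft_force: [0.9, -0.1, -0.1]
grip_width: 0.996
grasp_force: 0.0
```

Emit:
{"op": "jog_arm", "data": {"increments": [{"x":-0.034,"y":-0.022,"z":0,"turn":0},{"x":-0.034,"y":-0.022,"z":0,"turn":0},{"x":-0.034,"y":-0.022,"z":0,"turn":0},{"x":-0.034,"y":-0.022,"z":0,"turn":0},{"x":-0.034,"y":-0.022,"z":0,"turn":0},{"x":-0.034,"y":-0.022,"z":0,"turn":0},{"x":-0.034,"y":-0.022,"z":0,"turn":0},{"x":-0.034,"y":-0.022,"z":0,"turn":0},{"x":-0.034,"y":-0.022,"z":0,"turn":0},{"x":-0.034,"y":-0.022,"z":0,"turn":0},{"x":-0.034,"y":-0.022,"z":0,"turn":0},{"x":-0.034,"y":-0.022,"z":0,"turn":0},{"x":-0.034,"y":-0.022,"z":0,"turn":0},{"x":-0.034,"y":-0.022,"z":0,"turn":0},{"x":-0.034,"y":-0.022,"z":0,"turn":0},{"x":-0.034,"y":-0.022,"z":0,"turn":0},{"x":-0.03,"y":-0.018,"z":0,"turn":0},{"x":0,"y":0,"z":0,"turn":0.1},{"x":0,"y":0,"z":0,"turn":0.1},{"x":0,"y":0,"z":0,"turn":0}]}}

```text
clock: 2.2
ee_pos: [0.6346, -0.0076, 0.2111]
eef_rot: [-0.785, -3.04, 0.0]
ft_force: [0.5, 0.6, 0.2]
grip_width: 1.003
grasp_force: 0.0
```

```bash
python3 g.py 0.634 -0.007 0.116
```

```text
t 2.2 p [ 0.6346 -0.0076  0.2111] yang 61.0 zdir [-0.001  0.    -1.   ] F [0.5 0.6 0.2] T [-0.05 -0.01 -0.01] grip 1.003 0.0 q [-0.2   0.31  1.45  0.    1.38 -1.26]
tool [0.0007 0.0002 0.0951]
```

Emit:
{"op": "jog_arm", "data": {"increments": [{"x":0,"y":0,"z":0.035,"turn":-0.05},{"x":0,"y":0,"z":0.035,"turn":0},{"x":0,"y":0,"z":0.0245,"turn":0},{"x":0,"y":0,"z":0,"turn":0}]}}

```text
clock: 2.6
ee_pos: [0.6315, -0.0063, 0.1128]
eef_rot: [-0.701, -3.054, 0.0]
ft_force: [0.4, -0.3, -0.3]
grip_width: 1.0
grasp_force: 0.0
```

Emit:
{"op": "jog_arm", "data": {"increments": [{"x":0,"y":0,"z":0,"turn":0},{"x":0,"y":0,"z":0,"turn":0},{"x":0,"y":0,"z":0,"turn":0},{"x":0,"y":0,"z":0,"turn":0}], "hand": 0, "force": 15}}

```text
clock: 3.0
ee_pos: [0.6358, -0.0074, 0.119]
eef_rot: [0.706, 3.059, 0.0]
ft_force: [0.1, 0.1, -0.2]
grip_width: 0.661
grasp_force: 0.0
```

```bash
python3 g.py;python3 - <<'E'
from h import *
from bench import manip
c=manip.capture("scene");cv2.imwrite("pics/a1.png",cv2.resize(c["color"][110:260,240:440,::-1],(800,600),interpolation=cv2.INTER_CUBIC))
E
```

```text
t 3.0 p [ 0.6358 -0.0074  0.119 ] yang 64.0 zdir [ 0.002 -0.001 -1.   ] F [ 0.1  0.1 -0.2] T [-0.03  0.04 -0.01] grip 0.661 0.0 q [-0.2   0.4   1.52 -0.    1.21 -1.32]
```

View pics/a1.png

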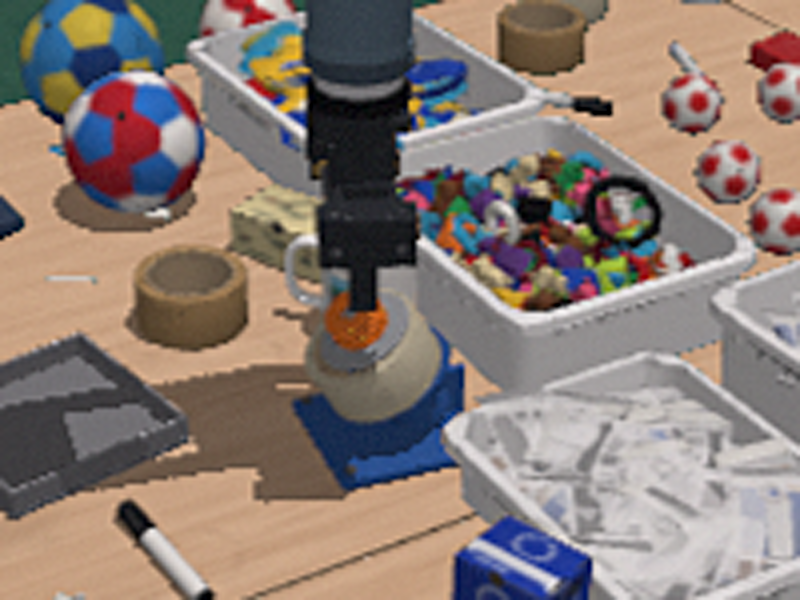

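The fingers straddle the knurl at about (355,300), above the flange, and are still closing. I'll finish closing and then do stroke 1.

Emit:
{"op": "jog_arm", "data": {"increments": [{"x":0,"y":0,"z":0.002,"turn":0},{"x":0,"y":0,"z":0,"turn":0},{"x":0,"y":0,"z":0,"turn":0},{"x":0,"y":0,"z":0,"turn":0}], "hand": 0, "force": 15}}

```text
clock: 3.45
ee_pos: [0.6348, -0.0072, 0.1153]
eef_rot: [-0.707, -3.061, -0.0]
ft_force: [-0.1, -1.2, 0.4]
grip_width: 0.249
grasp_force: 0.0
```

```bash
python3 g.py 0.634 -0.007 0.1165
```

```text
t 3.45 p [ 0.6348 -0.0072  0.1153] yang 64.0 zdir [-0.  0. -1.] F [-0.1 -1.2  0.4] T [-0.03 -0.01  0.04] grip 0.249 0.0 q [-0.2   0.41  1.53  0.    1.21 -1.32]
tool [ 0.0009 -0.0002 -0.0012]
```

```bash
python3 - <<'E'
from h import *
from bench import manip
c=manip.capture("scene");d=manip.capture("top")
np.savez("s1.npz",**c);np.savez("t1.npz",**d)
a=cv2.resize(c["color"][150:240,300:380,::-1],(400,450),interpolation=cv2.INTER_CUBIC)
b=cv2.resize(d["color"][130:220,265:345,::-1],(400,450),interpolation=cv2.INTER_CUBIC)
cv2.imwrite("pics/a2.png",np.hstack([a,b]))
o=manip.get_obs();print(o["grip_width"],o["grasp_force"],proj(c,[o["ee_pos"],[.6354,-.0071,.114]]),proj(d,[o["ee_pos"],[.6354,-.0071,.114]]))
E
```

```text
0.16501671648391425 0.0 [[328.6209882  189.26016854]
 [328.75063034 189.5756858 ]] [[304.6383559  167.6354821 ]
 [304.61103292 167.53608148]]
```

View pics/a2.png

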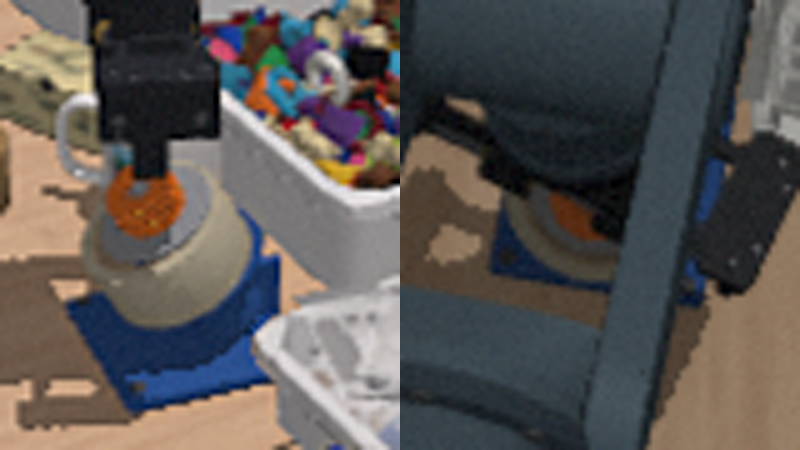

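```bash
python3 - <<'E'
from h import *
c=load("s1.npz");W=world(c);H=hsv(c)
for v in range(172,204,2): print(v,[(W[v,u].round(3).tolist(),c["color"][v,u].tolist()) for u in(326,329,332)])
t=load("t1.npz");print(np.linalg.norm(c["tvec"]), -R.from_rotvec(c["rvec"]).as_matrix().T@c["tvec"])
m=(H[...,0]>4)&(H[...,0]<16)&(H[...,1]>190);m[:170]=0;m[210:]=0;m[:,:305]=0;m[:,350:]=0
print(np.percentile(W[m],[2,50,98],axis=0).round(3),m.sum())
E
```

```text
172 [([0.586, -0.075, 0.223], [23, 26, 26]), ([0.591, -0.084, 0.226], [27, 27, 31]), ([0.599, -0.087, 0.226], [22, 23, 27])]
174 [([0.584, -0.079, 0.22], [19, 26, 26]), ([0.592, -0.082, 0.219], [19, 16, 26]), ([0.601, -0.083, 0.217], [24, 23, 26])]
176 [([0.586, -0.075, 0.211], [15, 23, 25]), ([0.593, -0.08, 0.211], [24, 22, 28]), ([0.601, -0.082, 0.21], [26, 26, 29])]
178 [([0.615, -0.026, 0.171], [30, 31, 30]), ([0.62, -0.034, 0.173], [26, 27, 32]), ([0.631, -0.034, 0.17], [22, 22, 24])]
180 [([0.616, -0.023, 0.162], [44, 62, 72]), ([0.625, -0.026, 0.161], [20, 21, 25]), ([0.631, -0.032, 0.162], [15, 16, 17])]
182 [([0.613, -0.029, 0.159], [34, 57, 58]), ([0.623, -0.03, 0.157], [21, 22, 28]), ([0.63, -0.034, 0.157], [8, 12, 19])]
184 [([0.614, -0.028, 0.152], [82, 33, 13]), ([0.623, -0.03, 0.15], [19, 21, 29]), ([0.633, -0.03, 0.147], [7, 20, 31])]
186 [([0.629, -0.002, 0.126], [127, 73, 43]), ([0.638, -0.004, 0.124], [100, 75, 57]), ([0.636, -0.025, 0.136], [129, 61, 20])]
188 [([0.627, -0.004, 0.121], [85, 73, 74]), ([0.63, -0.018, 0.127], [120, 70, 49]), ([0.637, -0.024, 0.128],
[... 332 characters left out ...]
, 0.11], [108, 50, 18]), ([0.634, -0.028, 0.11], [126, 57, 16])]
196 [([0.62, -0.018, 0.102], [131, 62, 20]), ([0.626, -0.025, 0.104], [131, 59, 13]), ([0.635, -0.028, 0.103], [100, 74, 68])]
198 [([0.62, -0.018, 0.095], [79, 81, 84]), ([0.625, -0.026, 0.097], [79, 79, 81]), ([0.629, -0.038, 0.103], [73, 76, 79])]
200 [([0.617, -0.022, 0.091], [83, 81, 85]), ([0.618, -0.039, 0.1], [80, 79, 83]), ([0.625, -0.043, 0.1], [115, 114, 121])]
202 [([0.614, -0.027, 0.088], [80, 76, 76]), ([0.644, 0.005, 0.059], [75, 71, 68]), ([0.625, -0.043, 0.093], [163, 150, 128])]
1.3664946096806134 [ 0.0181664  -1.04954669  0.87488813]
[[ 0.611 -0.031  0.103]
 [ 0.627 -0.022  0.119]
 [ 0.649  0.009  0.141]] 121
```

The fingers closed with no contact, because the visible fingertips sit about 20 mm or more above the reported TCP. I'll reopen and lower in guarded steps.

Emit:
{"op": "jog_arm", "data": {"increments": [{"x":0,"y":0,"z":0,"turn":0},{"x":0,"y":0,"z":0,"turn":0},{"x":0,"y":0,"z":0,"turn":0},{"x":0,"y":0,"z":0,"turn":0},{"x":0,"y":0,"z":0,"turn":0},{"x":0,"y":0,"z":0,"turn":0},{"x":0,"y":0,"z":0,"turn":0}], "hand": 0.7}}

```text
clock: 4.25
ee_pos: [0.6349, -0.0072, 0.1154]
eef_rot: [-0.707, -3.061, 0.0]
ft_force: [0.8, 0.2, 1.0]
grip_width: 0.7
grasp_force: 0.0
```

Emit:
{"op": "jog_arm", "data": {"increments": [{"x":0,"y":0,"z":0.004,"turn":0},{"x":0,"y":0,"z":0.004,"turn":0},{"x":0,"y":0,"z":0.004,"turn":0},{"x":0,"y":0,"z":0,"turn":0}]}}

```text
clock: 4.65
ee_pos: [0.6342, -0.0071, 0.1023]
eef_rot: [-0.706, -3.059, 0.0]
ft_force: [-0.5, -1.2, 0.4]
grip_width: 0.701
grasp_force: 0.0
```

```bash
python3 g.py; cat > tip.py <<'E'
# lowest dark (finger) point above the table near the nut, scene camera
from h import *
from bench import manip
c=manip.capture("scene");W=world(c);H=hsv(c);o=manip.get_obs();p=o["ee_pos"]
D=np.hypot(W[...,0]-p[0],W[...,1]-p[1])
m=(H[...,2]<50)&(D<.075)&(W[...,2]>.09)&(W[...,2]<.25)
m=cv2.morphologyEx(m.astype(np.uint8),cv2.MORPH_OPEN,np.ones((2,3)))>0
r=np.where(m.any(1))[0]
for v in r[-10:]: print(v,np.where(m[v])[0][[0,-1]],np.median(W[v][m[v]],0).round(3))
np.savez("cur.npz",**c)
E
python3 tip.py
```

```text
t 4.65 p [ 0.6342 -0.0071  0.1023] yang 64.0 zdir [-0.002  0.    -1.   ] F [-0.5 -1.2  0.4] T [-0.04 -0.05  0.01] grip 0.701 0.0 q [-0.2   0.42  1.53  0.    1.19 -1.32]
184 [327 333] [ 0.614 -0.05   0.163]
185 [327 333] [ 0.613 -0.051  0.159]
186 [327 333] [ 0.614 -0.051  0.155]
187 [327 333] [ 0.616 -0.049  0.152]
188 [327 333] [ 0.615 -0.049  0.149]
189 [327 332] [ 0.614 -0.047  0.144]
190 [327 333] [ 0.616 -0.048  0.141]
191 [327 333] [ 0.614 -0.05   0.138]
192 [327 333] [ 0.617 -0.046  0.135]
193 [327 332] [ 0.626 -0.025  0.115]
```

Emit:
{"op": "jog_arm", "data": {"increments": [{"x":0,"y":0,"z":0.003,"turn":0},{"x":0,"y":0,"z":0.003,"turn":0},{"x":0,"y":0,"z":0.002,"turn":0},{"x":0,"y":0,"z":0,"turn":0}]}}

```text
clock: 5.1
ee_pos: [0.6346, -0.0072, 0.0949]
eef_rot: [-0.707, -3.06, 0.0]
ft_force: [0.4, 0.3, -0.4]
grip_width: 0.698
grasp_force: 0.0
```

Emit:
{"op": "jog_arm", "data": {"increments": [{"x":0,"y":0,"z":0,"turn":0},{"x":0,"y":0,"z":0,"turn":0},{"x":0,"y":0,"z":0,"turn":0},{"x":0,"y":0,"z":0,"turn":0}], "hand": 0.3, "force": 10}}

```text
clock: 5.5
ee_pos: [0.6351, -0.0073, 0.0956]
eef_rot: [0.707, 3.06, 0.0]
ft_force: [-0.0, -0.7, -1.6]
grip_width: 0.477
grasp_force: 9.9
```

```bash
python3 g.py;python3 tip.py
```

```text
t 5.5 p [ 0.6351 -0.0073  0.0956] yang 64.0 zdir [ 0.001 -0.    -1.   ] F [-0.  -0.7 -1.6] T [-0.06 -0.1  -0.01] grip 0.477 9.9 q [-0.2   0.43  1.54 -0.    1.17 -1.31]
168 [325 337] [ 0.605 -0.071  0.23 ]
185 [327 333] [ 0.619 -0.043  0.154]
186 [327 333] [ 0.619 -0.041  0.149]
187 [327 333] [ 0.617 -0.039  0.145]
188 [327 333] [ 0.619 -0.039  0.142]
189 [327 333] [ 0.62  -0.041  0.14 ]
190 [327 333] [ 0.619 -0.036  0.135]
191 [327 333] [ 0.619 -0.041  0.132]
192 [327 333] [ 0.622 -0.038  0.127]
193 [327 333] [ 0.631 -0.026  0.115]
```

Emit:
{"op": "jog_arm", "data": {"increments": [{"x":0,"y":0,"z":0,"turn":0},{"x":0,"y":0,"z":0,"turn":0},{"x":0,"y":0,"z":0,"turn":0},{"x":0,"y":0,"z":0.003,"turn":0},{"x":0,"y":0,"z":0.003,"turn":0},{"x":0,"y":0,"z":0,"turn":0}], "hand": 0.62}}

```text
clock: 6.15
ee_pos: [0.6344, -0.0072, 0.0886]
eef_rot: [-0.707, -3.06, 0.0]
ft_force: [0.4, 0.6, 0.5]
grip_width: 0.619
grasp_force: 0.0
```

Emit:
{"op": "jog_arm", "data": {"increments": [{"x":0,"y":0,"z":0,"turn":0},{"x":0,"y":0,"z":0,"turn":0},{"x":0,"y":0,"z":0,"turn":0},{"x":0,"y":0,"z":0,"turn":0}], "hand": 0.3, "force": 15}}

```text
clock: 6.55
ee_pos: [0.6351, -0.0071, 0.0895]
eef_rot: [0.707, 3.061, 0.0]
ft_force: [1.4, 0.8, -0.8]
grip_width: 0.494
grasp_force: 14.7
```

```bash
python3 g.py;python3 tip.py|tail -4
```

```text
t 6.55 p [ 0.6351 -0.0071  0.0895] yang 64.0 zdir [ 0.  0. -1.] F [ 1.4  0.8 -0.8] T [ 0.09 -0.16 -0.02] grip 0.494 14.7 q [-0.2   0.44  1.54  0.    1.16 -1.31]
192 [327 333] [ 0.621 -0.04   0.129]
193 [327 333] [ 0.62  -0.04   0.124]
194 [327 333] [ 0.619 -0.039  0.121]
195 [327 332] [ 0.628 -0.025  0.106]
```

Emit:
{"op": "jog_arm", "data": {"increments": [{"x":0.0002,"y":0,"z":-0.0004,"turn":-0.15},{"x":0.0002,"y":0,"z":-0.0004,"turn":-0.15},{"x":0.0002,"y":0,"z":-0.0004,"turn":-0.15},{"x":0.0002,"y":0,"z":-0.0004,"turn":-0.15},{"x":0,"y":0,"z":0,"turn":0}]}}

```text
clock: 7.1
ee_pos: [0.6353, -0.006, 0.0917]
eef_rot: [-0.236, 3.13, 0.002]
ft_force: [3.9, 4.8, -0.8]
grip_width: 0.497
grasp_force: 15.2
```

```bash
python3 g.py;python3 tip.py|tail -2; cat > pic.py <<'E'
import sys
from h import *
from bench import manip
c=manip.capture(sys.argv[1]);u,v,w=map(int,sys.argv[2:5])
cv2.imwrite(sys.argv[5],cv2.resize(c["color"][v-w*3//8:v+w*3//8,u-w//2:u+w//2,::-1],(560,420),interpolation=cv2.INTER_CUBIC))
E
python3 pic.py scene 329 190 60 pics/b1.png
```

```text
t 7.1 p [ 0.6353 -0.006   0.0917] yang 98.6 zdir [ 0.003  0.001 -1.   ] F [ 3.9  4.8 -0.8] T [ 0.67 -0.65 -0.11] grip 0.497 15.2 q [-0.2   0.43  1.54  0.    1.16 -1.92]
192 [332 338] [ 0.636 -0.034  0.117]
193 [332 336] [ 0.639 -0.032  0.114]
```

View pics/b1.png

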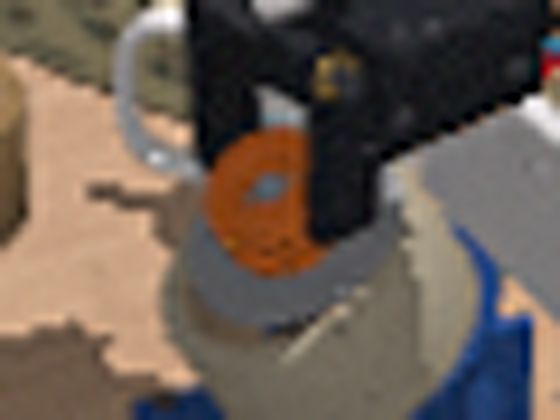

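The picture shows the fingers on the knurl at (345,200) and a thin gap under the flange, so the nut is turning and rising. I'll ratchet on.

Emit:
{"op": "jog_arm", "data": {"increments": [{"x":0,"y":0,"z":0,"turn":0},{"x":0,"y":0,"z":0,"turn":0},{"x":0,"y":0,"z":0,"turn":0.15},{"x":0,"y":0,"z":0,"turn":0.15},{"x":0,"y":0,"z":0,"turn":0.15},{"x":0,"y":0,"z":0,"turn":0.15},{"x":0,"y":0,"z":0,"turn":0}], "hand": 0.6}}

```text
clock: 7.9
ee_pos: [0.6339, -0.0074, 0.0909]
eef_rot: [-0.709, -3.06, 0.001]
ft_force: [0.5, -0.4, -0.1]
grip_width: 0.6
grasp_force: 0.0
```

Emit:
{"op": "jog_arm", "data": {"increments": [{"x":0,"y":0,"z":0,"turn":0},{"x":0,"y":0,"z":0,"turn":0},{"x":0,"y":0,"z":0,"turn":0},{"x":0,"y":0,"z":0,"turn":0},{"x":0.0002,"y":0,"z":-0.0004,"turn":-0.15},{"x":0.0002,"y":0,"z":-0.0004,"turn":-0.15},{"x":0.0002,"y":0,"z":-0.0004,"turn":-0.15},{"x":0.0002,"y":0,"z":-0.0004,"turn":-0.15},{"x":0,"y":0,"z":0,"turn":0}], "hand": 0.3, "force": 18}}

```text
clock: 8.8
ee_pos: [0.6343, -0.006, 0.0932]
eef_rot: [-0.237, 3.13, 0.002]
ft_force: [3.7, 5.4, 0.7]
grip_width: 0.482
grasp_force: 18.1
```

Emit:
{"op": "jog_arm", "data": {"increments": [{"x":0,"y":0,"z":0,"turn":0},{"x":0,"y":0,"z":0,"turn":0},{"x":0,"y":0,"z":0,"turn":0.15},{"x":0,"y":0,"z":0,"turn":0.15},{"x":0,"y":0,"z":0,"turn":0.15},{"x":0,"y":0,"z":0,"turn":0.15},{"x":0,"y":0,"z":0,"turn":0}], "hand": 0.6}}

```text
clock: 9.5
ee_pos: [0.633, -0.0072, 0.0924]
eef_rot: [-0.709, -3.06, 0.001]
ft_force: [0.3, 0.6, -0.2]
grip_width: 0.601
grasp_force: 0.0
```

```bash
python3 g.py; cat > nut.py <<'E'
# axial extent of orange & steel along the spindle axis (scene cam)
from h import *
from bench import manip
c=manip.capture("scene");W=world(c);H=hsv(c)
r=R.from_euler("ZY",[np.radians(-8.8),-np.pi/6]).as_matrix();Q=(W-[.665,-.0115,.062])@r
o=(H[...,0]>4)&(H[...,0]<16)&(H[...,1]>190)&(np.hypot(Q[...,0],Q[...,1])<.035)&(Q[...,2]>.03)&(Q[...,2]<.15)&(W[...,2]>0.03)
s=(H[...,1]<60)&(np.hypot(Q[...,0],Q[...,1])<.042)&(np.hypot(Q[...,0],Q[...,1])>.028)&(Q[...,2]>.04)&(Q[...,2]<.15)&(H[...,2]>60)&(H[...,2]<110)
print("orange ax pct 5/50/95",np.percentile(Q[o][:,2],[5,50,95]).round(4),o.sum(),"top-ish",np.median(Q[o][:,:2],0).round(3),"steel",np.percentile(Q[s][:,2],[10,50,90]).round(4),s.sum())
E
python3 nut.py
```

```text
t 9.5 p [ 0.633  -0.0072  0.0924] yang 63.9 zdir [-0.001 -0.    -1.   ] F [ 0.3  0.6 -0.2] T [0.08 0.07 0.03] grip 0.601 0.0 q [-0.2   0.43  1.54 -0.    1.17 -1.31]
orange ax pct 5/50/95 [0.0527 0.0675 0.0771] 67 top-ish [-0.01  -0.011] steel [0.0463 0.0504 0.0535] 64
```

```bash
sed -i 's/c=manip.capture("scene")/import sys\nc=load(sys.argv[1]) if len(sys.argv)>1 else manip.capture("scene")/' nut.py; sed -i 's/^print/np.savez("cur2.npz",**c) if len(sys.argv)<2 else 0\nprint/' nut.py; for f in scene0 s1 cur; do python3 nut.py $f.npz; done
```

```text
orange ax pct 5/50/95 [0.0543 0.07   0.0758] 145 top-ish [ 0.    -0.014] steel [0.0449 0.0479 0.052 ] 36
orange ax pct 5/50/95 [0.0548 0.0686 0.0756] 120 top-ish [-0.003 -0.016] steel [0.0462 0.0489 0.0519] 62
orange ax pct 5/50/95 [0.057  0.0752 0.0815] 112 top-ish [-0.004 -0.012] steel [0.0452 0.0511 0.0561] 122
```

Emit:
{"op": "jog_arm", "data": {"increments": [{"x":0,"y":0,"z":0,"turn":0},{"x":0,"y":0,"z":0,"turn":0},{"x":0,"y":0,"z":0,"turn":0},{"x":0,"y":0,"z":0,"turn":0},{"x":0.0002,"y":0,"z":-0.0004,"turn":-0.15},{"x":0.0002,"y":0,"z":-0.0004,"turn":-0.15},{"x":0.0002,"y":0,"z":-0.0004,"turn":-0.15},{"x":0.0002,"y":0,"z":-0.0004,"turn":-0.15},{"x":0,"y":0,"z":0,"turn":0}], "hand": 0.3, "force": 18}}

```text
clock: 10.45
ee_pos: [0.632, -0.0068, 0.0942]
eef_rot: [0.232, -3.132, 0.0]
ft_force: [-2.4, 0.8, -0.0]
grip_width: 0.487
grasp_force: 17.7
```

Emit:
{"op": "jog_arm", "data": {"increments": [{"x":0,"y":0,"z":0,"turn":0},{"x":0,"y":0,"z":0,"turn":0},{"x":0,"y":0,"z":0,"turn":0.15},{"x":0,"y":0,"z":0,"turn":0.15},{"x":0,"y":0,"z":0,"turn":0.15},{"x":0,"y":0,"z":0,"turn":0.15},{"x":0,"y":0,"z":0,"turn":0}], "hand": 0.6}}

```text
clock: 11.15
ee_pos: [0.6328, -0.0068, 0.0942]
eef_rot: [0.711, 3.06, -0.0]
ft_force: [0.1, -0.6, -0.2]
grip_width: 0.598
grasp_force: 0.0
```

```bash
python3 g.py; python3 nut.py
```

```text
t 11.15 p [ 0.6328 -0.0068  0.0942] yang 63.8 zdir [ 0. -0. -1.] F [ 0.1 -0.6 -0.2] T [ 0.02 -0.    0.03] grip 0.598 0.0 q [-0.2   0.43  1.55 -0.    1.17 -1.31]
orange ax pct 5/50/95 [0.0542 0.069  0.0776] 70 top-ish [-0.009 -0.013] steel [0.0479 0.0513 0.0544] 69
```

```bash
python3 - <<'E'
from h import *
a=[cv2.resize(load(f)["color"][170:215,300:360,::-1],(390,292),interpolation=cv2.INTER_CUBIC) for f in("scene0.npz","s1.npz","cur.npz","cur2.npz")]
cv2.imwrite("pics/cmp.png",np.vstack([np.hstack(a[:2]),np.hstack(a[2:])]))
E
```

```text
(no output)
```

View pics/cmp.png

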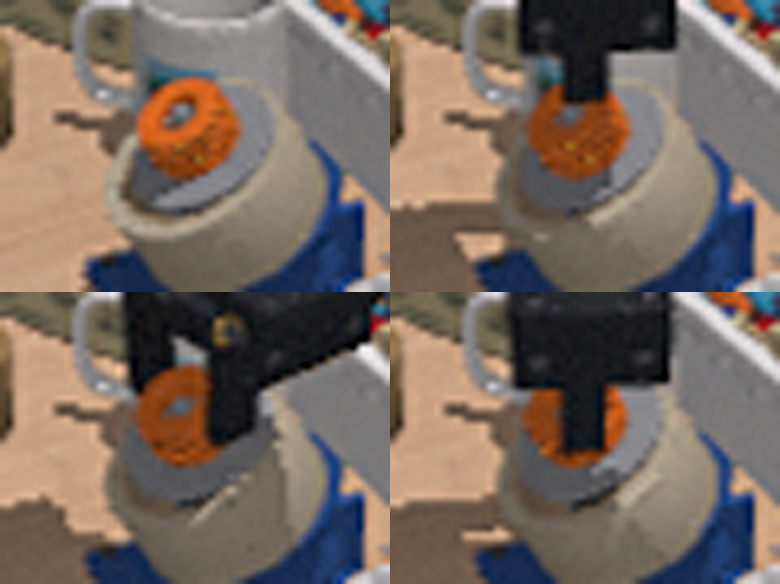

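The flange edge has risen by about 1 px (about 3 mm) and the fingers cover the knurl well. I'll keep stroking with a firmer grip.

Emit:
{"op": "jog_arm", "data": {"increments": [{"x":0,"y":0,"z":0,"turn":0},{"x":0,"y":0,"z":0,"turn":0},{"x":0,"y":0,"z":0,"turn":0},{"x":0,"y":0,"z":0,"turn":0},{"x":0.0002,"y":0,"z":-0.0004,"turn":-0.15},{"x":0.0002,"y":0,"z":-0.0004,"turn":-0.15},{"x":0.0002,"y":0,"z":-0.0004,"turn":-0.15},{"x":0.0002,"y":0,"z":-0.0004,"turn":-0.15},{"x":0,"y":0,"z":0,"turn":0}], "hand": 0.3, "force": 28}}

```text
clock: 12.1
ee_pos: [0.6321, -0.0079, 0.0965]
eef_rot: [-0.231, 3.133, -0.003]
ft_force: [-1.7, -5.0, 3.7]
grip_width: 0.483
grasp_force: 27.4
```

```bash
python3 g.py; python3 nut.py
```

```text
t 12.1 p [ 0.6321 -0.0079  0.0965] yang 98.5 zdir [ 0.001 -0.002 -1.   ] F [-1.7 -5.   3.7] T [-1.07  0.29 -0.02] grip 0.483 27.4 q [-0.2   0.42  1.55 -0.    1.17 -1.92]
orange ax pct 5/50/95 [0.0542 0.0749 0.0825] 109 top-ish [-0.005 -0.011] steel [0.0442 0.0501 0.0622] 109
```

Emit:
{"op": "jog_arm", "data": {"increments": [{"x":0,"y":0,"z":0,"turn":0},{"x":0,"y":0,"z":0,"turn":0},{"x":0,"y":0,"z":0,"turn":0.15},{"x":0,"y":0,"z":0,"turn":0.15},{"x":0,"y":0,"z":0,"turn":0.15},{"x":0,"y":0,"z":0,"turn":0.15},{"x":0,"y":0,"z":0,"turn":0}], "hand": 0.6}}

```text
clock: 12.85
ee_pos: [0.6315, -0.0058, 0.0953]
eef_rot: [-0.71, -3.059, -0.001]
ft_force: [0.4, -0.8, -0.4]
grip_width: 0.6
grasp_force: 0.0
```

```bash
python3 g.py; python3 nut.py
```

```text
t 12.85 p [ 0.6315 -0.0058  0.0953] yang 63.9 zdir [-0.001  0.001 -1.   ] F [ 0.4 -0.8 -0.4] T [-0.03  0.02  0.03] grip 0.6 0.0 q [-0.2   0.42  1.55  0.    1.17 -1.31]
orange ax pct 5/50/95 [0.0542 0.0684 0.0792] 70 top-ish [-0.008 -0.012] steel [0.048  0.0519 0.0544] 66
```

Emit:
{"op": "jog_arm", "data": {"increments": [{"x":0,"y":0,"z":0,"turn":0},{"x":0,"y":0,"z":0,"turn":0},{"x":0,"y":0,"z":0,"turn":0},{"x":0,"y":0,"z":0,"turn":0},{"x":0.0002,"y":0,"z":-0.0004,"turn":-0.15},{"x":0.0002,"y":0,"z":-0.0004,"turn":-0.15},{"x":0.0002,"y":0,"z":-0.0004,"turn":-0.15},{"x":0.0002,"y":0,"z":-0.0004,"turn":-0.15},{"x":0,"y":0,"z":0,"turn":0}], "hand": 0.3, "force": 28}}

```text
clock: 13.8
ee_pos: [0.6307, -0.0082, 0.0976]
eef_rot: [0.236, -3.132, 0.004]
ft_force: [-2.6, -4.9, 0.7]
grip_width: 0.482
grasp_force: 28.1
```

```bash
python3 g.py; python3 nut.py
```

```text
t 13.8 p [ 0.6307 -0.0082  0.0976] yang 98.6 zdir [-0.001 -0.003 -1.   ] F [-2.6 -4.9  0.7] T [-0.98  0.42 -0.04] grip 0.482 28.1 q [-0.2   0.42  1.55 -0.    1.17 -1.92]
orange ax pct 5/50/95 [0.0569 0.0752 0.0849] 107 top-ish [-0.005 -0.01 ] steel [0.0446 0.0508 0.0624] 105
```

Emit:
{"op": "jog_arm", "data": {"increments": [{"x":0.001,"y":0,"z":-0.0017,"turn":0},{"x":0.001,"y":0,"z":-0.0017,"turn":0},{"x":0,"y":0,"z":0,"turn":0},{"x":0,"y":0,"z":0,"turn":0}]}}

```text
clock: 14.25
ee_pos: [0.6289, -0.0078, 0.0991]
eef_rot: [0.229, -3.133, 0.002]
ft_force: [5.0, -4.1, -11.1]
grip_width: 0.48
grasp_force: 27.6
```

```bash
python3 g.py; python3 nut.py
```

```text
t 14.25 p [ 0.6289 -0.0078  0.0991] yang 98.4 zdir [-0.    -0.001 -1.   ] F [  5.   -4.1 -11.1] T [-0.81 -0.8  -0.09] grip 0.48 27.6 q [-0.2   0.41  1.55 -0.    1.18 -1.92]
orange ax pct 5/50/95 [0.0578 0.0757 0.0847] 110 top-ish [-0.006 -0.01 ] steel [0.0453 0.0506 0.0603] 101
```

It still holds on the thread: the pull gave 11 N, and it has risen about 4–5 mm. My per-stroke lifts have taken the tips too high on the knurl, so I'll drop back down and use slightly longer strokes.

Emit:
{"op": "jog_arm", "data": {"increments": [{"x":0,"y":0,"z":0,"turn":0},{"x":0,"y":0,"z":0,"turn":0},{"x":-0.004,"y":0.0005,"z":0.002,"turn":0},{"x":0,"y":0,"z":0.003,"turn":0.15},{"x":0,"y":0,"z":0.003,"turn":0.15},{"x":0,"y":0,"z":0,"turn":0.15},{"x":0,"y":0,"z":0,"turn":0.15},{"x":0,"y":0,"z":0,"turn":0.075},{"x":0,"y":0,"z":0,"turn":0}], "hand": 0.62}}

```text
clock: 15.2
ee_pos: [0.6334, -0.0053, 0.0932]
eef_rot: [0.821, 3.032, 0.0]
ft_force: [0.2, 0.3, -0.5]
grip_width: 0.617
grasp_force: 0.0
```

```bash
python3 g.py .6325 -.0066 .092; python3 nut.py; python3 tip.py|tail -3
```

```text
t 15.2 p [ 0.6334 -0.0053  0.0932] yang 59.7 zdir [ 0.001  0.    -1.   ] F [ 0.2  0.3 -0.5] T [-0.02  0.02  0.06] grip 0.617 0.0 q [-0.2   0.43  1.54  0.    1.17 -1.24]
tool [ 0.0001 -0.0015  0.0012]
orange ax pct 5/50/95 [0.056  0.0707 0.0796] 65 top-ish [-0.007 -0.012] steel [0.05   0.0537 0.056 ] 63
193 [326 331] [ 0.615 -0.04   0.126]
194 [326 331] [ 0.613 -0.041  0.124]
195 [326 331] [ 0.626 -0.022  0.106]
```

Emit:
{"op": "jog_arm", "data": {"increments": [{"x":0,"y":-0.0015,"z":0.001,"turn":0},{"x":0,"y":0,"z":0,"turn":0},{"x":0,"y":0,"z":0,"turn":0},{"x":0,"y":0,"z":0,"turn":0},{"x":0.0002,"y":0,"z":-0.0003,"turn":-0.15},{"x":0.0002,"y":0,"z":-0.0003,"turn":-0.15},{"x":0.0002,"y":0,"z":-0.0003,"turn":-0.15},{"x":0.0002,"y":0,"z":-0.0003,"turn":-0.15},{"x":0.0002,"y":0,"z":-0.0003,"turn":-0.15},{"x":0,"y":0,"z":0,"turn":0}], "hand": 0.3, "force": 28}}

```text
clock: 16.3
ee_pos: [0.6313, -0.0087, 0.0944]
eef_rot: [0.353, -3.121, 0.005]
ft_force: [-4.5, -5.2, 6.2]
grip_width: 0.489
grasp_force: 27.4
```

```bash
python3 g.py
```

```text
t 16.3 p [ 0.6313 -0.0087  0.0944] yang 102.9 zdir [-0.    -0.003 -1.   ] F [-4.5 -5.2  6.2] T [-0.92  0.47 -0.  ] grip 0.489 27.4 q [-0.2   0.42  1.55 -0.    1.17 -1.99]
```

Emit:
{"op": "jog_arm", "data": {"increments": [{"x":0,"y":0,"z":0,"turn":0},{"x":0,"y":0,"z":0,"turn":0},{"x":0,"y":0,"z":0,"turn":0.15},{"x":0,"y":0,"z":0,"turn":0.15},{"x":0,"y":0,"z":0,"turn":0.15},{"x":0,"y":0,"z":0,"turn":0.15},{"x":0,"y":0,"z":0,"turn":0.15},{"x":0,"y":0,"z":0,"turn":0}], "hand": 0.62}}

```text
clock: 17.1
ee_pos: [0.6309, -0.0063, 0.0929]
eef_rot: [-0.822, -3.031, -0.0]
ft_force: [-0.4, 0.5, 0.1]
grip_width: 0.619
grasp_force: 0.0
```

```bash
python3 g.py; python3 nut.py
```

```text
t 17.1 p [ 0.6309 -0.0063  0.0929] yang 59.6 zdir [-0.001  0.    -1.   ] F [-0.4  0.5  0.1] T [-0.03  0.02  0.02] grip 0.619 0.0 q [-0.2   0.43  1.55  0.    1.17 -1.24]
orange ax pct 5/50/95 [0.0566 0.0705 0.0801] 57 top-ish [-0.006 -0.013] steel [0.0474 0.0545 0.0577] 64
```

Emit:
{"op": "jog_arm", "data": {"increments": [{"x":0,"y":0,"z":0,"turn":0},{"x":0,"y":0,"z":0,"turn":0},{"x":0,"y":0,"z":0,"turn":0},{"x":0,"y":0,"z":0,"turn":0},{"x":0.0002,"y":0,"z":-0.0003,"turn":-0.15},{"x":0.0002,"y":0,"z":-0.0003,"turn":-0.15},{"x":0.0002,"y":0,"z":-0.0003,"turn":-0.15},{"x":0.0002,"y":0,"z":-0.0003,"turn":-0.15},{"x":0.0002,"y":0,"z":-0.0003,"turn":-0.15},{"x":0,"y":0,"z":0,"turn":0}], "hand": 0.3, "force": 28}}

```text
clock: 18.15
ee_pos: [0.6307, -0.0089, 0.0957]
eef_rot: [-0.353, 3.121, -0.006]
ft_force: [-0.6, -6.1, 2.1]
grip_width: 0.494
grasp_force: 27.5
```

```bash
python3 g.py; python3 nut.py
```

```text
t 18.15 p [ 0.6307 -0.0089  0.0957] yang 102.9 zdir [ 0.001 -0.004 -1.   ] F [-0.6 -6.1  2.1] T [-1.02  0.08 -0.02] grip 0.494 27.5 q [-0.2   0.42  1.55 -0.    1.17 -1.99]
orange ax pct 5/50/95 [0.0575 0.0774 0.087 ] 114 top-ish [-0.004 -0.009] steel [0.0443 0.0519 0.0684] 111
```

Emit:
{"op": "jog_arm", "data": {"increments": [{"x":0,"y":0,"z":0,"turn":0},{"x":0,"y":0,"z":0,"turn":0},{"x":0,"y":0,"z":0,"turn":0.15},{"x":0,"y":0,"z":0,"turn":0.15},{"x":0,"y":0,"z":0,"turn":0.15},{"x":0,"y":0,"z":0,"turn":0.15},{"x":0,"y":0,"z":0,"turn":0.15},{"x":0,"y":0,"z":0,"turn":0}], "hand": 0.62}}

```text
clock: 19.0
ee_pos: [0.6301, -0.006, 0.0946]
eef_rot: [-0.822, -3.032, -0.0]
ft_force: [1.1, 0.9, 0.2]
grip_width: 0.618
grasp_force: 0.0
```

Emit:
{"op": "jog_arm", "data": {"increments": [{"x":0,"y":0,"z":0,"turn":0},{"x":0,"y":0,"z":0,"turn":0},{"x":0,"y":0,"z":0,"turn":0},{"x":0,"y":0,"z":0,"turn":0},{"x":0.0002,"y":0,"z":-0.0003,"turn":-0.15},{"x":0.0002,"y":0,"z":-0.0003,"turn":-0.15},{"x":0.0002,"y":0,"z":-0.0003,"turn":-0.15},{"x":0.0002,"y":0,"z":-0.0003,"turn":-0.15},{"x":0.0002,"y":0,"z":-0.0003,"turn":-0.15},{"x":0,"y":0,"z":0,"turn":0}], "hand": 0.3, "force": 28}}

```text
clock: 20.0
ee_pos: [0.6302, -0.0089, 0.0973]
eef_rot: [-0.354, 3.12, -0.007]
ft_force: [1.5, -6.9, 2.4]
grip_width: 0.495
grasp_force: 27.4
```

```bash
python3 g.py; python3 nut.py
```

```text
t 20.0 p [ 0.6302 -0.0089  0.0973] yang 102.9 zdir [ 0.002 -0.004 -1.   ] F [ 1.5 -6.9  2.4] T [-1.25 -0.08  0.06] grip 0.495 27.4 q [-0.2   0.42  1.55 -0.    1.17 -2.  ]
orange ax pct 5/50/95 [0.0583 0.0781 0.0879] 116 top-ish [-0.004 -0.008] steel [0.0443 0.0519 0.0683] 108
```

Emit:
{"op": "jog_arm", "data": {"increments": [{"x":0,"y":0,"z":0,"turn":0},{"x":0,"y":0,"z":0,"turn":0},{"x":0,"y":0,"z":0,"turn":0.15},{"x":0,"y":0,"z":0,"turn":0.15},{"x":0,"y":0,"z":0,"turn":0.15},{"x":0,"y":0,"z":0,"turn":0.15},{"x":0,"y":0,"z":0,"turn":0.15},{"x":0,"y":0,"z":0,"turn":0}], "hand": 0.62}}

```text
clock: 20.85
ee_pos: [0.629, -0.0058, 0.096]
eef_rot: [-0.822, -3.031, -0.0]
ft_force: [0.9, 0.5, -0.1]
grip_width: 0.618
grasp_force: 0.0
```

```bash
python3 g.py; python3 nut.py;python3 tip.py|tail -3
```

```text
t 20.85 p [ 0.629  -0.0058  0.096 ] yang 59.7 zdir [-0.001  0.    -1.   ] F [ 0.9  0.5 -0.1] T [-0.01 -0.01  0.06] grip 0.618 0.0 q [-0.2   0.42  1.55  0.    1.17 -1.24]
orange ax pct 5/50/95 [0.06   0.074  0.0841] 70 top-ish [-0.004 -0.015] steel [0.0526 0.0569 0.0599] 65
192 [325 330] [ 0.609 -0.044  0.134]
193 [325 330] [ 0.611 -0.042  0.129]
194 [325 330] [ 0.621 -0.024  0.111]
```

Emit:
{"op": "jog_arm", "data": {"increments": [{"x":0,"y":0,"z":0,"turn":0},{"x":0,"y":0,"z":0,"turn":0},{"x":0,"y":0,"z":0,"turn":0},{"x":0,"y":0,"z":0,"turn":0},{"x":0.0002,"y":0,"z":-0.0003,"turn":-0.15},{"x":0.0002,"y":0,"z":-0.0003,"turn":-0.15},{"x":0.0001,"y":0,"z":-0.0002,"turn":-0.075},{"x":0.001,"y":0,"z":-0.0017,"turn":0},{"x":0.001,"y":0,"z":-0.0017,"turn":0},{"x":0,"y":0,"z":0,"turn":0}], "hand": 0.3, "force": 28}}

```text
clock: 21.95
ee_pos: [0.6272, -0.0073, 0.1006]
eef_rot: [0.245, 3.131, -0.004]
ft_force: [1.6, -5.5, -2.1]
grip_width: 0.496
grasp_force: 27.1
```

```bash
python3 g.py; python3 nut.py
```

```text
t 21.95 p [ 0.6272 -0.0073  0.1006] yang 81.0 zdir [ 0.001 -0.002 -1.   ] F [ 1.6 -5.5 -2.1] T [-1.02 -0.23 -0.03] grip 0.496 27.1 q [-0.2   0.41  1.56 -0.    1.17 -1.61]
orange ax pct 5/50/95 [0.0639 0.0826 0.0909] 84 top-ish [-0.008 -0.005] steel [0.0531 0.0595 0.0676] 86
```

Pull force is only about 2 N, so the nut seems free. I'll lift along the axis.

Emit:
{"op": "jog_arm", "data": {"increments": [{"x":0.001,"y":0,"z":-0.0017,"turn":0},{"x":0.001,"y":0,"z":-0.0017,"turn":0},{"x":0.001,"y":0,"z":-0.0017,"turn":0},{"x":0.001,"y":0,"z":-0.0017,"turn":0},{"x":0,"y":0,"z":0,"turn":0}]}}

```text
clock: 22.5
ee_pos: [0.6232, -0.0066, 0.1075]
eef_rot: [0.244, 3.131, -0.003]
ft_force: [1.6, -5.7, -2.3]
grip_width: 0.496
grasp_force: 27.0
```

```bash
python3 g.py; python3 nut.py
```

```text
t 22.5 p [ 0.6232 -0.0066  0.1075] yang 81.1 zdir [ 0.001 -0.002 -1.   ] F [ 1.6 -5.7 -2.3] T [-1.15 -0.36 -0.11] grip 0.496 27.0 q [-0.2   0.39  1.56 -0.    1.18 -1.61]
orange ax pct 5/50/95 [0.0712 0.0908 0.0988] 84 top-ish [-0.008 -0.006] steel [0.0606 0.0677 0.075 ] 84
```

Emit:
{"op": "jog_arm", "data": {"increments": [{"x":0.002,"y":0,"z":-0.0035,"turn":0},{"x":0.002,"y":0,"z":-0.0035,"turn":0},{"x":0.003,"y":0,"z":-0.0052,"turn":0},{"x":0.004,"y":0,"z":-0.007,"turn":0},{"x":0.004,"y":0,"z":-0.007,"turn":0},{"x":0,"y":0,"z":-0.02,"turn":0},{"x":0,"y":0,"z":-0.03,"turn":0},{"x":0,"y":0,"z":0,"turn":0},{"x":0,"y":0,"z":0,"turn":0}]}}

```text
clock: 23.45
ee_pos: [0.6084, -0.0026, 0.1843]
eef_rot: [0.241, 3.131, -0.0]
ft_force: [-0.0, 0.2, -1.5]
grip_width: 0.497
grasp_force: 27.3
```

```bash
python3 g.py .421 -.2955 .18; python3 pic.py scene 329 170 120 pics/c1.png
```

```text
t 23.45 p [ 0.6084 -0.0026  0.1843] yang 81.2 zdir [ 0.002 -0.    -1.   ] F [-0.   0.2 -1.5] T [ 0.04  0.02 -0.03] grip 0.497 27.3 q [-0.2   0.28  1.55  0.    1.31 -1.62]
tool [ 0.1403 -0.3181  0.004 ]
```

View pics/c1.png

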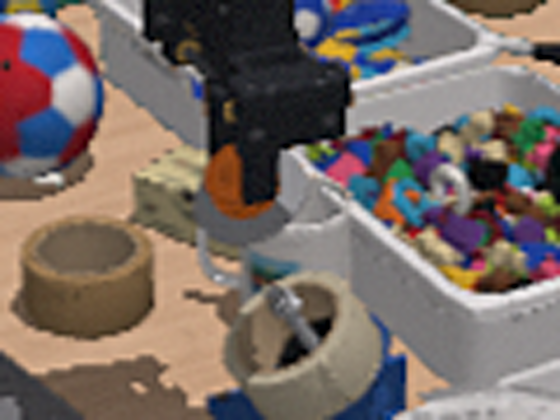

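The nut is held, with the flange nearly level at (240,220), and the spindle and roll are bare. Next is the dish.

Emit:
{"op": "jog_arm", "data": {"increments": [{"x":0.008,"y":-0.018,"z":0,"turn":0},{"x":0.016,"y":-0.036,"z":0,"turn":0},{"x":0.016,"y":-0.036,"z":0,"turn":0},{"x":0.016,"y":-0.036,"z":0,"turn":0},{"x":0.016,"y":-0.036,"z":0,"turn":0},{"x":0.016,"y":-0.036,"z":0,"turn":0},{"x":0.016,"y":-0.036,"z":0,"turn":0},{"x":0.016,"y":-0.036,"z":0.01,"turn":0},{"x":0.012,"y":-0.028,"z":0.02,"turn":0},{"x":0.008,"y":-0.02,"z":0.03,"turn":0},{"x":0,"y":0,"z":0.03,"turn":0},{"x":0,"y":0,"z":0.02,"turn":0},{"x":0,"y":0,"z":0,"turn":0},{"x":0,"y":0,"z":0,"turn":0}]}}

```text
clock: 24.9
ee_pos: [0.4205, -0.2948, 0.0727]
eef_rot: [-0.241, -3.131, -0.003]
ft_force: [1.0, -0.2, -1.0]
grip_width: 0.497
grasp_force: 27.3
```

```bash
python3 g.py .421 -.2955 .05; python3 - <<'E'
from h import *
from bench import manip
p=manip.get_obs()["ee_pos"]
for n in("scene","top"):
    c=manip.capture(n);W=world(c);H=hsv(c);D=np.hypot(W[...,0]-p[0],W[...,1]-p[1])
    o=(H[...,0]>5)&(H[...,0]<16)&(H[...,1]>170)&(D<.05)&(W[...,2]>.035)&(W[...,2]<.2)
    s=(H[...,1]<70)&(H[...,2]>55)&(H[...,2]<130)&(D<.06)&(W[...,2]>.035)&(W[...,2]<.16)
    for k,m in(("o",o),("s",s)):
        if m.sum()>8:
            Q=W[m];print(n,k,m.sum(),np.percentile(Q,[5,50,95],axis=0).round(3).tolist())
            if k=="s": 
                q=Q-np.median(Q,0);u,sv,vt=np.linalg.svd(q,full_matrices=False);print("normal",vt[2].round(2),sv.round(3))
    if n=="scene":
        q=proj(c,p)[0].astype(int);cv2.imwrite("pics/d1.png",cv2.resize(c["color"][q[1]-45:q[1]+45,q[0]-60:q[0]+60,::-1],(560,420),interpolation=cv2.INTER_CUBIC))
E
```

```text
t 24.9 p [ 0.4205 -0.2948  0.0727] yang 81.2 zdir [-0.002  0.002 -1.   ] F [ 1.  -0.2 -1. ] T [0.03 0.01 0.01] grip 0.497 27.3 q [-0.84  0.22  1.87  0.    1.05 -2.26]
tool [-0.0007 -0.0006  0.0227]
scene o 84 [[0.399, -0.315, 0.085], [0.406, -0.298, 0.101], [0.416, -0.283, 0.108]]
scene s 187 [[0.397, -0.328, 0.071], [0.407, -0.311, 0.077], [0.435, -0.274, 0.087]]
normal [-0.38 -0.13  0.92] [0.271 0.15  0.046]
top s 20 [[0.454, -0.303, 0.101], [0.458, -0.297, 0.104], [0.461, -0.292, 0.107]]
normal [-0.34 -0.25  0.91] [0.018 0.012 0.007]
```

View pics/d1.png

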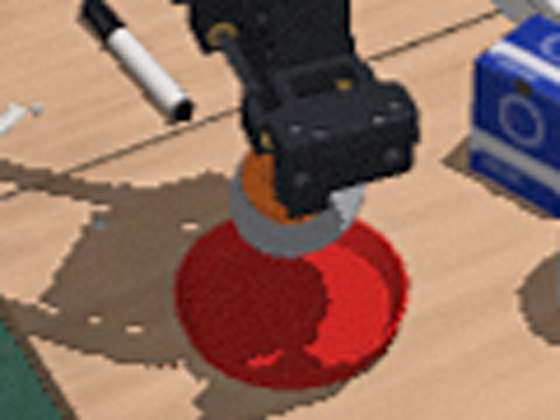

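The nut is over the dish, still leaning about 22°, with its low edge facing the robot. I'll descend, ease the grip and let the floor level it.

Emit:
{"op": "jog_arm", "data": {"increments": [{"x":0,"y":0,"z":0.015,"turn":0},{"x":0,"y":0,"z":0.015,"turn":0},{"x":0,"y":0,"z":0.01,"turn":0},{"x":0,"y":0,"z":0.004,"turn":0},{"x":0,"y":0,"z":0,"turn":0},{"x":0,"y":0,"z":0,"turn":0}], "force": 10}}

```text
clock: 25.6
ee_pos: [0.4215, -0.296, 0.0302]
eef_rot: [0.241, 3.131, -0.001]
ft_force: [0.5, -0.0, -0.6]
grip_width: 0.509
grasp_force: 9.7
```

Emit:
{"op": "jog_arm", "data": {"increments": [{"x":0,"y":0,"z":0.003,"turn":0},{"x":0,"y":0,"z":0.003,"turn":0},{"x":0,"y":0,"z":0.003,"turn":0},{"x":0,"y":0,"z":0,"turn":0}]}}

```text
clock: 26.0
ee_pos: [0.4208, -0.2953, 0.02]
eef_rot: [-0.241, -3.132, -0.001]
ft_force: [-0.0, 0.2, -2.2]
grip_width: 0.509
grasp_force: 9.7
```

```bash
python3 g.py; cat > dn.py <<'E'
from h import *
from bench import manip
p=manip.get_obs()["ee_pos"];c=manip.capture("scene");W=world(c);H=hsv(c);D=np.hypot(W[...,0]-p[0],W[...,1]-p[1])
s=(H[...,1]<70)&(H[...,2]>55)&(H[...,2]<130)&(D<.05)&(W[...,2]<.06)&(W[...,2]>.004)
Q=W[s];print(s.sum(),np.percentile(Q,[3,50,97],axis=0).round(3).tolist());q=Q-np.median(Q,0);print(np.linalg.svd(q,full_matrices=False)[2][2].round(2))
E
python3 dn.py
```

```text
t 26.0 p [ 0.4208 -0.2953  0.02  ] yang 81.2 zdir [-0.001  0.001 -1.   ] F [-0.   0.2 -2.2] T [0.04 0.03 0.04] grip 0.509 9.7 q [-0.84  0.31  1.89  0.    0.94 -2.26]
179 [[0.396, -0.33, 0.018], [0.409, -0.313, 0.025], [0.436, -0.27, 0.036]]
[ 0.33  0.09 -0.94]
```

Emit:
{"op": "jog_arm", "data": {"increments": [{"x":0,"y":0,"z":0.003,"turn":0},{"x":0,"y":0,"z":0.003,"turn":0},{"x":0,"y":0,"z":0.002,"turn":0},{"x":0,"y":0,"z":0,"turn":0}]}}

```text
clock: 26.45
ee_pos: [0.4208, -0.2953, 0.0121]
eef_rot: [-0.241, -3.132, -0.001]
ft_force: [-0.0, -0.1, -1.4]
grip_width: 0.512
grasp_force: 9.7
```

Emit:
{"op": "jog_arm", "data": {"increments": [{"x":0,"y":0,"z":0.002,"turn":0},{"x":0,"y":0,"z":0.002,"turn":0},{"x":0,"y":0,"z":0.002,"turn":0},{"x":0,"y":0,"z":0,"turn":0}]}}

```text
clock: 26.85
ee_pos: [0.4223, -0.2968, 0.0074]
eef_rot: [0.241, 3.13, -0.003]
ft_force: [2.7, -0.3, 4.3]
grip_width: 0.505
grasp_force: 9.7
```

```bash
python3 g.py; python3 dn.py
```

```text
t 26.85 p [ 0.4223 -0.2968  0.0074] yang 81.2 zdir [ 0.002 -0.002 -1.   ] F [ 2.7 -0.3  4.3] T [-0.19 -0.4   0.07] grip 0.505 9.7 q [-0.84  0.34  1.89  0.    0.91 -2.26]
208 [[0.393, -0.33, 0.008], [0.407, -0.311, 0.015], [0.437, -0.266, 0.024]]
[-0.26 -0.15  0.95]
```

Emit:
{"op": "jog_arm", "data": {"increments": [{"x":0,"y":0,"z":0.002,"turn":0},{"x":0,"y":0,"z":0.002,"turn":0},{"x":0,"y":0,"z":0.002,"turn":0},{"x":0,"y":0,"z":0,"turn":0}], "force": 7}}

```text
clock: 27.3
ee_pos: [0.4204, -0.2948, -0.0002]
eef_rot: [-0.241, -3.131, -0.002]
ft_force: [1.7, -0.4, 1.4]
grip_width: 0.506
grasp_force: 6.8
```

```bash
python3 g.py; python3 dn.py
```

```text
t 27.3 p [ 4.204e-01 -2.948e-01 -2.000e-04] yang 81.2 zdir [-0.001  0.001 -1.   ] F [ 1.7 -0.4  1.4] T [ 0.06 -0.15  0.  ] grip 0.506 6.8 q [-0.84  0.35  1.89 -0.    0.9  -2.26]
216 [[0.387, -0.329, 0.007], [0.402, -0.31, 0.012], [0.435, -0.263, 0.019]]
[-0.07 -0.12  0.99]
```

Emit:
{"op": "jog_arm", "data": {"increments": [{"x":0,"y":0,"z":0.002,"turn":0},{"x":0,"y":0,"z":0.002,"turn":0},{"x":0,"y":0,"z":0,"turn":0}]}}

```text
clock: 27.65
ee_pos: [0.4207, -0.2952, -0.0039]
eef_rot: [-0.241, -3.132, -0.001]
ft_force: [1.2, 0.7, 0.8]
grip_width: 0.498
grasp_force: 6.9
```

Emit:
{"op": "jog_arm", "data": {"increments": [{"x":0,"y":0,"z":0,"turn":0},{"x":0,"y":0,"z":0,"turn":0},{"x":0,"y":0,"z":0,"turn":0},{"x":0,"y":0,"z":-0.01,"turn":0},{"x":0,"y":0,"z":-0.03,"turn":0},{"x":0,"y":0,"z":-0.05,"turn":0},{"x":0,"y":0,"z":-0.05,"turn":0},{"x":0,"y":0,"z":-0.05,"turn":0},{"x":0,"y":0,"z":0,"turn":0}], "hand": 0.65}}

```text
clock: 28.55
ee_pos: [0.4243, -0.2991, 0.1953]
eef_rot: [0.24, 3.122, -0.016]
ft_force: [0.8, 0.0, -0.8]
grip_width: 0.655
grasp_force: 0.0
```

```bash
python3 g.py; python3 - <<'E'
from h import *
from bench import manip
c=manip.capture("scene");W=world(c);H=hsv(c);D=np.hypot(W[...,0]-.421,W[...,1]+.2955)
o=(H[...,0]>5)&(H[...,0]<16)&(H[...,1]>170)&(D<.05)&(W[...,2]<.06);Q=W[o]
s=(H[...,1]<70)&(H[...,2]>55)&(H[...,2]<150)&(D<.06)&(W[...,2]<.06);P=W[s]
print("orange",o.sum(),np.percentile(Q,[3,50,97],axis=0).round(3).tolist());print("steel",s.sum(),np.percentile(P,[3,50,97],axis=0).round(3).tolist(),np.linalg.svd(P-np.median(P,0),full_matrices=False)[2][2].round(2))
# roll state
r=R.from_euler("ZY",[np.radians(-8.8),-np.pi/6]).as_matrix();q=(W-[.665,-.0115,.062])@r;rr=np.hypot(q[...,0],q[...,1])
m=(rr<.055)&(rr>.03)&(q[...,2]>.005)&(q[...,2]<.1)&(H[...,0]>10)&(H[...,0]<30)&(H[...,1]>25)
print("roll",m.sum(),np.percentile(q[m],[2,50,98],axis=0).round(3).tolist(),"outer r",np.percentile(rr[m],[50,90]).round(4))
a=cv2.resize(c["color"][165:240,290:390,::-1],(400,300),interpolation=cv2.INTER_CUBIC);b=cv2.resize(c["color"][265:340,265:365,::-1],(400,300),interpolation=cv2.INTER_CUBIC)
cv2.imwrite("pics/e1.png",np.hstack([a,b]));np.savez("e1.npz",**c)
E
```

```text
t 28.55 p [ 0.4243 -0.2991  0.1953] yang 81.2 zdir [ 0.01  -0.011 -1.   ] F [ 0.8  0.  -0.8] T [-0.01 -0.05  0.01] grip 0.655 0.0 q [-0.84  0.06  1.78 -0.    1.29 -2.26]
orange 264 [[0.4, -0.317, 0.011], [0.419, -0.303, 0.031], [0.438, -0.278, 0.036]]
steel 135 [[0.385, -0.331, 0.006], [0.397, -0.304, 0.01], [0.436, -0.271, 0.013]] [-0.04  0.01 -1.  ]
roll 297 [[-0.015, -0.054, 0.007], [0.018, -0.037, 0.036], [0.04, 0.033, 0.047]] outer r [0.045  0.0527]
```

View pics/e1.png

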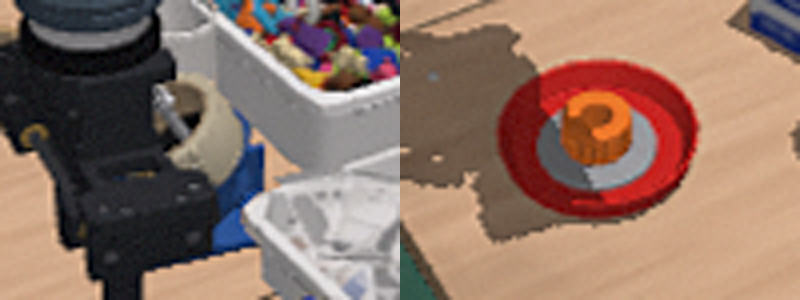

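The nut lies flat in the dish, with the flange near the crop's (600,150) and its normal vertical. Now I'll measure the gripper's real finger profile before going for the roll.

```bash
python3 - <<'E'
from h import *
from bench import manip
o=manip.get_obs();p=o["ee_pos"];r=R.from_rotvec(o["eef_rot"]).as_matrix()
for n in("scene",):
    c=manip.capture(n);W=world(c);H=hsv(c);q=(W-p)@r
    m=(abs(q[...,0])<.06)&(abs(q[...,1])<.11)&(q[...,2]<.02)&(q[...,2]>-.15)&(c["range_z"]>0)&(H[...,2]<90)
    for z in np.arange(-.10,.012,.006):
        k=m&(q[...,2]>=z)&(q[...,2]<z+.006)
        if k.sum():
            Q=q[k];print("behind TCP %.0f mm"%(-1000*(z+.003)),k.sum(),"x",(np.percentile(Q[:,0],[3,97])*1000).round(),"y hist",np.histogram(Q[:,1]*1000,[-100,-70,-50,-40,-30,-20,0,20,30,40,50,70,100])[0])
E
```

```text
behind TCP 97 mm 104 x [-30.  34.] y hist [74  7  3  0  0  0  0  0 11  0  0  9]
behind TCP 91 mm 31 x [-30.  33.] y hist [24  0  0  0  0  0  0  0  4  0  0  3]
behind TCP 85 mm 5 x [5. 8.] y hist [0 0 0 0 0 0 0 0 5 0 0 0]
behind TCP 79 mm 2 x [4. 5.] y hist [0 0 0 0 0 0 0 0 2 0 0 0]
behind TCP 73 mm 7 x [-0.  3.] y hist [0 0 0 0 0 0 0 2 5 0 0 0]
behind TCP 67 mm 3 x [-2. 10.] y hist [0 0 0 0 0 0 0 1 2 0 0 0]
behind TCP 61 mm 4 x [-1. 10.] y hist [0 0 3 0 0 0 0 0 1 0 0 0]
behind TCP 55 mm 18 x [-9. 10.] y hist [ 0  0 18  0  0  0  0  0  0  0  0  0]
behind TCP 49 mm 21 x [-10.  11.] y hist [ 0  0 20  1  0  0  0  0  0  0  0  0]
behind TCP 43 mm 21 x [-10.  11.] y hist [ 0  0 21  0  0  0  0  0  0  0  0  0]
behind TCP 37 mm 26 x [-10.  11.] y hist [ 0  0 22  0  0  0  0  2  2  0  0  0]
behind TCP 31 mm 10 x [-9. 10.] y hist [0 0 6 1 0 0 0 1 2 0 0 0]
behind TCP 25 mm 1 x [7. 7.] y hist [0 0 0 0 0 0 0 1 0 0 0 0]
```

The fingers end about 28 mm behind the reported TCP and the body begins about 62 mm behind the tips, so everything is offset by 28 mm. Now I'll refine the roll's centre while the arm is clear of it.

```bash
python3 - <<'E'
from h import *
from bench import manip
from scipy.optimize import least_squares
r=R.from_euler("ZY",[np.radians(-8.8),-np.pi/6]).as_matrix()
for n in("top","scene"):
    c=manip.capture(n);W=world(c);H=hsv(c);q=(W-[.665,-.0117,.062])@r;rr=np.hypot(q[...,0],q[...,1])
    m=(rr<.056)&(q[...,2]>.01)&(q[...,2]<.05)&(H[...,1]<110)&~((H[...,0]>95)&(H[...,0]<125)&(H[...,1]>90))&(H[...,2]>70)
    top=m&(abs(q[...,2]-.045)<.0035)&(rr>.030)
    P=q[top];print(n,"top pts",len(P),"ax",np.median(P[:,2]).round(4))
    f=lambda p:(lambda d:np.where(d>.0485,d-.0485,np.where(d<.034,.034-d,0)))(np.hypot(P[:,0]-p[0],P[:,1]-p[1]))
    s=least_squares(f,[0,0],x_scale=.005,diff_step=1e-3);print(" ring centre (roll frame)",s.x.round(4),"rms",np.sqrt(np.mean(s.fun**2)).round(4))
    side=m&(rr>.043)&(q[...,2]<.040)&(q[...,2]>.012);P2=q[side]
    if len(P2)>20:
        g=lambda p:np.hypot(P2[:,0]-p[0],P2[:,1]-p[1])-.0485
        s=least_squares(g,[0,0],loss="soft_l1",f_scale=.001,x_scale=.005,diff_step=1e-3);print(" cyl",len(P2),s.x.round(4))
    # spindle: bright points near axis above roll
    k=(q[...,2]>.052)&(q[...,2]<.078)&(rr<.02);print(" spindle",k.sum(),np.median(q[k],0).round(4) if k.sum() else "")
    mt=(W[...,2]>.02)&(W[...,2]<.032)&(H[...,1]<50)&(H[...,2]<150)&(np.hypot(W[...,0]-.429,W[...,1]-.129)<.12)
    if n=="top": print(" tray",cv2.minAreaRect(np.float32(W[mt][:,:2]*1000)),mt.sum())
E
```

```text
top top pts 442 ax 0.0446
 ring centre (roll frame) [-0.0061 -0.0024] rms 0.0001
 cyl 86 [0.0029 0.0047]
 spindle 50 [0.0021 0.0025 0.0673]
 tray ((429.8983154296875, 128.2725067138672), (159.36976623535156, 159.90248107910156), 8.145615577697754) 355
scene top pts 118 ax 0.0445
 ring centre (roll frame) [-0.0047 -0.005 ] rms 0.0003
 cyl 145 [-0.006  -0.0028]
 spindle 16 [ 0.0002 -0.0045  0.0595]
```

```bash
python3 - <<'E'
from h import *
from bench import manip
r=R.from_euler("ZY",[np.radians(-8.8),-np.pi/6]).as_matrix();O=np.array([.665,-.0117,.062])
for n in("top","scene"):
    c=manip.capture(n);Rw=R.from_rotvec(c["rvec"]).as_matrix();C=-Rw.T@c["tvec"];Ki=np.linalg.inv(c["K"])
    # resample image onto the roll-top plane, 0.5 mm grid, then inspect profiles
    g=np.arange(-.06,.0601,.0005);X,Y=np.meshgrid(g,g,indexing="ij")
    P=O+np.stack([X,Y,np.full_like(X,.0447)],-1)@r.T
    uv=proj(c,P.reshape(-1,3)).astype(np.float32).reshape(*X.shape,2)
    im=cv2.remap(c["color"],uv[...,0],uv[...,1],cv2.INTER_LINEAR);h=cv2.cvtColor(im,cv2.COLOR_RGB2HSV)
    for x0 in(-.02,-.01,0,.01):
        i=np.argmin(abs(g-x0));row=im[max(0,i-4):i+5].mean(0)
        print(n,"x'=%d"%(x0*1000)," ".join("%d:%d/%d"%(g[j]*1000,row[j].mean(),row[j,0]-row[j,2]) for j in range(0,len(g),6)))
E
```

```text
top x'=-20 -60:88/9 -56:61/-54 -53:64/-71 -50:67/-60 -47:90/-6 -44:107/22 -41:102/23 -38:89/26 -35:65/24 -32:51/18 -29:56/9 -26:51/-12 -23:51/-41 -20:49/-52 -17:47/-55 -14:43/-49 -11:40/-44 -8:39/-40 -5:35/-39 -2:29/-32 0:29/-29 3:30/-28 6:32/-31 9:30/-32 12:34/-34 15:48/-20 18:60/5 21:67/20 24:67/24 27:61/23 30:65/24 33:86/27 36:103/25 39:108/23 42:100/18 45:52/-34 48:58/-62 51:78/-7 54:114/41 57:121/47 60:121/47
top x'=-10 -60:87/12 -56:57/-66 -53:65/-66 -50:82/-26 -47:105/17 -44:106/23 -41:95/24 -38:77/27 -35:36/-6 -32:29/-33 -29:29/-40 -26:37/-48 -23:35/-40 -20:16/-18 -17:18/-9 -14:9/-3 -11:9/-3 -8:17/0 -5:46/0 -2:68/0 0:66/0 3:87/0 6:84/0 9:81/0 12:57/0 15:16/-3 18:14/-14 21:32/-21 24:46/-13 27:56/11 30:54/22 33:61/22 36:93/30 39:104/21 42:106/19 45:86/-8 48:65/-37 51:89/16 54:122/46 57:122/47 60:122/47
top x'=0 -60:89/2 -56:61/-61 -53:63/-48 -50:71/2 -47:108/22 -44:107/22 -41:100/23 -38:74/13 -35:39/-27 -32:29/-34 -29:25/-32 -26:13/-10 -23:12/-2 -20:15/-1 -17:13/-1 -14:12/-3 -11:11/-3 -8:19/0 -5:52/-1 -2:80/0 0:90/0 3:81/0 6:100/0 9:86/0 12:35/0 15:12/-1 18:8/-1 21:13/0 24:13/-
[... 1416 characters left out ...]
-32:101/-3 -29:104/-2 -26:106/-1 -23:105/-1 -20:104/-2 -17:101/-3 -14:101/-2 -11:103/-1 -8:103/-2 -5:99/-3 -2:96/-2 0:95/-2 3:98/-3 6:105/-4 9:115/-3 12:103/-3 15:82/-2 18:63/-3 21:42/-4 24:28/-4 27:27/-4 30:28/-4 33:29/-3 36:33/-4 39:41/-5 42:47/-7 45:47/-7 48:47/-7 51:46/-6 54:38/-7 57:23/-6 60:14/-3
scene x'=10 -60:143/29 -56:145/30 -53:149/30 -50:154/30 -47:162/32 -44:167/34 -41:159/35 -38:133/37 -35:86/31 -32:33/9 -29:5/-2 -26:10/-2 -23:15/-2 -20:19/0 -17:32/5 -14:54/18 -11:73/28 -8:89/31 -5:89/31 -2:87/31 0:88/29 3:102/21 6:131/12 9:163/4 12:161/1 15:84/3 18:29/2 21:22/-3 24:25/-5 27:30/-6 30:34/-7 33:39/-8 36:44/-8 39:46/-6 42:45/-5 45:46/-5 48:44/-6 51:41/-6 54:34/-5 57:20/-2 60:10/1
```

Roll centre is about 2.5 mm towards stand −y, so I'll pinch the wall on that side with a 25 mm opening.

Emit:
{"op": "jog_arm", "data": {"increments": [{"x":-0.01,"y":0.016,"z":0,"turn":0},{"x":-0.02,"y":0.03,"z":0,"turn":0},{"x":-0.024,"y":0.036,"z":0,"turn":0},{"x":-0.024,"y":0.036,"z":0,"turn":0},{"x":-0.024,"y":0.036,"z":0,"turn":0},{"x":-0.024,"y":0.036,"z":0,"turn":0},{"x":-0.024,"y":0.036,"z":0,"turn":0},{"x":-0.02,"y":0.03,"z":0,"turn":0},{"x":-0.014,"y":0.02,"z":0,"turn":0},{"x":0,"y":0,"z":0,"turn":0},{"x":0,"y":0,"z":0,"turn":0}], "hand": 0.28}}

```text
clock: 29.95
ee_pos: [0.6442, -0.0507, 0.1845]
eef_rot: [-0.239, -3.129, -0.0]
ft_force: [-0.3, -0.7, -0.4]
grip_width: 0.279
grasp_force: 0.0
```

```bash
python3 g.py .6453 -.0509 .085
```

```text
t 29.95 p [ 0.6442 -0.0507  0.1845] yang 81.3 zdir [-0.003  0.    -1.   ] F [-0.3 -0.7 -0.4] T [ 0.03 -0.01 -0.05] grip 0.279 0.0 q [-0.26  0.36  1.44 -0.    1.34 -1.68]
tool [-0.0015 -0.0001  0.0995]
```

Emit:
{"op": "jog_arm", "data": {"increments": [{"x":-0.001,"y":0,"z":0.03,"turn":0},{"x":0,"y":0,"z":0.03,"turn":0},{"x":0,"y":0,"z":0.02,"turn":0},{"x":0,"y":0,"z":0.012,"turn":0},{"x":0,"y":0,"z":0.005,"turn":0},{"x":0,"y":0,"z":0,"turn":0},{"x":0,"y":0,"z":0,"turn":0}]}}

```text
clock: 30.65
ee_pos: [0.6469, -0.0517, 0.0908]
eef_rot: [0.242, 3.13, -0.001]
ft_force: [-0.4, 0.3, 0.1]
grip_width: 0.278
grasp_force: 0.0
```

```bash
python3 g.py .6453 -.0509 .053; python3 - <<'E'
from h import *
from bench import manip
o=manip.get_obs();p=o["ee_pos"];rt=R.from_rotvec(o["eef_rot"]).as_matrix()
c=manip.capture("scene");W=world(c);H=hsv(c);q=(W-p)@rt
m=(H[...,2]<55)&(abs(q[...,0])<.03)&(abs(q[...,1])<.05)&(q[...,2]<0)&(q[...,2]>-.09)
for z in np.arange(-.09,0,.006):
    k=m&(q[...,2]>=z)&(q[...,2]<z+.006)
    if k.sum()>3: print(round(-1000*z-3),k.sum(),(np.percentile(q[k],[5,50,95],axis=0)[:,:2]*1000).round().tolist())
E
```

```text
t 30.65 p [ 0.6469 -0.0517  0.0908] yang 81.2 zdir [ 0.002 -0.001 -1.   ] F [-0.4  0.3  0.1] T [ 0.02 -0.01 -0.03] grip 0.278 0.0 q [-0.26  0.46  1.5  -0.    1.17 -1.68]
tool [0.0017 0.0006 0.0378]
57 8 [[2.0, -14.0], [8.0, 14.0], [11.0, 19.0]]
51 20 [[-4.0, -30.0], [6.0, -2.0], [11.0, 18.0]]
45 22 [[-7.0, -30.0], [5.0, -26.0], [11.0, 17.0]]
39 18 [[-7.0, -29.0], [5.0, -21.0], [11.0, 17.0]]
33 21 [[-7.0, -27.0], [4.0, -22.0], [10.0, 17.0]]
27 4 [[1.0, -17.0], [3.0, 12.0], [6.0, 13.0]]
```

Emit:
{"op": "jog_arm", "data": {"increments": [{"x":0.001,"y":0,"z":0.005,"turn":0},{"x":0,"y":0,"z":0.005,"turn":0},{"x":0,"y":0,"z":0.005,"turn":0},{"x":0,"y":0,"z":0.003,"turn":0},{"x":0,"y":0,"z":0,"turn":0}]}}

```text
clock: 31.2
ee_pos: [0.6446, -0.0508, 0.0706]
eef_rot: [-0.241, -3.131, -0.0]
ft_force: [0.4, -0.3, 1.5]
grip_width: 0.281
grasp_force: 0.0
```

Emit:
{"op": "jog_arm", "data": {"increments": [{"x":0,"y":0,"z":0.004,"turn":0},{"x":0,"y":0,"z":0.004,"turn":0},{"x":0,"y":0,"z":0,"turn":0}]}}

```text
clock: 31.5
ee_pos: [0.6447, -0.0509, 0.0627]
eef_rot: [-0.241, -3.131, -0.0]
ft_force: [-0.4, -0.5, -0.2]
grip_width: 0.282
grasp_force: 0.0
```

Emit:
{"op": "jog_arm", "data": {"increments": [{"x":0,"y":0,"z":0.004,"turn":0},{"x":0,"y":0,"z":0.004,"turn":0},{"x":0,"y":0,"z":0.002,"turn":0},{"x":0,"y":0,"z":0,"turn":0}]}}

```text
clock: 31.9
ee_pos: [0.6448, -0.0509, 0.053]
eef_rot: [-0.241, -3.131, -0.0]
ft_force: [-0.2, 0.1, -0.3]
grip_width: 0.277
grasp_force: 0.0
```

No contact on the way in. Closing on the wall.

Emit:
{"op": "jog_arm", "data": {"increments": [{"x":0,"y":0,"z":0,"turn":0},{"x":0,"y":0,"z":0,"turn":0},{"x":0,"y":0,"z":0,"turn":0},{"x":0,"y":0,"z":0,"turn":0}], "hand": 0, "force": 30}}

```text
clock: 32.3
ee_pos: [0.645, -0.051, 0.0535]
eef_rot: [-0.241, -3.132, 0.0]
ft_force: [-1.6, 0.8, -0.5]
grip_width: 0.124
grasp_force: 29.9
```

```bash
python3 g.py
```

```text
t 32.3 p [ 0.645  -0.051   0.0535] yang 81.2 zdir [-0.  0. -1.] F [-1.6  0.8 -0.5] T [-0.02  0.21  0.03] grip 0.124 29.9 q [-0.26  0.51  1.52 -0.    1.11 -1.68]
```

Emit:
{"op": "jog_arm", "data": {"increments": [{"x":0.0015,"y":0,"z":-0.0026,"turn":0},{"x":0.0025,"y":0,"z":-0.0043,"turn":0},{"x":0.0025,"y":0,"z":-0.0043,"turn":0},{"x":0.0025,"y":0,"z":-0.0043,"turn":0},{"x":0,"y":0,"z":0,"turn":0}]}}

```text
clock: 32.8
ee_pos: [0.6366, -0.0497, 0.0701]
eef_rot: [0.241, 3.131, -0.0]
ft_force: [0.1, 0.0, -2.0]
grip_width: 0.129
grasp_force: 29.8
```

```bash
python3 g.py; cat > rl.py <<'E'
# pale roll points near the gripper: plane of the top face
from h import *
from bench import manip
p=manip.get_obs()["ee_pos"];c=manip.capture("scene");W=world(c);H=hsv(c);D=np.hypot(W[...,0]-p[0],W[...,1]-p[1]-.04)
m=(D<.075)&(W[...,2]>p[2]-.03)&(W[...,2]<p[2]+.09)&(H[...,0]>12)&(H[...,0]<32)&(H[...,1]>30)&(H[...,1]<110)&(H[...,2]>50)
Q=W[m];print(m.sum(),np.percentile(Q,[3,50,97],axis=0).round(3).tolist())
E
python3 rl.py
```

```text
t 32.8 p [ 0.6366 -0.0497  0.0701] yang 81.2 zdir [ 0.001 -0.    -1.   ] F [ 0.1  0.  -2. ] T [-0.08  0.01  0.  ] grip 0.129 29.8 q [-0.26  0.47  1.54  0.    1.13 -1.68]
394 [[0.599, -0.061, 0.07], [0.623, -0.028, 0.097], [0.662, 0.032, 0.117]]
```

Emit:
{"op": "jog_arm", "data": {"increments": [{"x":0.0025,"y":0,"z":-0.0043,"turn":0},{"x":0.0033,"y":0,"z":-0.0057,"turn":0},{"x":0.0033,"y":0,"z":-0.0057,"turn":0},{"x":0.0033,"y":0,"z":-0.0057,"turn":0},{"x":0.0033,"y":0,"z":-0.0057,"turn":0},{"x":0.0033,"y":0,"z":-0.0057,"turn":0},{"x":0,"y":0,"z":0,"turn":0}]}}

```text
clock: 33.55
ee_pos: [0.6178, -0.0468, 0.1031]
eef_rot: [0.241, 3.131, -0.001]
ft_force: [-0.1, -0.0, -2.0]
grip_width: 0.126
grasp_force: 29.8
```

Emit:
{"op": "jog_arm", "data": {"increments": [{"x":0.0033,"y":0,"z":-0.0057,"turn":0},{"x":0.0033,"y":0,"z":-0.0057,"turn":0},{"x":0.0033,"y":0,"z":-0.0057,"turn":0},{"x":0.0033,"y":0,"z":-0.0057,"turn":0},{"x":0.0033,"y":0,"z":-0.0057,"turn":0},{"x":0.0033,"y":0,"z":-0.0057,"turn":0},{"x":0.0033,"y":0,"z":-0.0057,"turn":0},{"x":0,"y":0,"z":-0.02,"turn":0},{"x":0,"y":0,"z":0,"turn":0},{"x":0,"y":0,"z":0,"turn":0}]}}

```text
clock: 34.55
ee_pos: [0.595, -0.0433, 0.1621]
eef_rot: [0.241, 3.131, -0.0]
ft_force: [-0.9, -1.1, -2.6]
grip_width: 0.117
grasp_force: 29.8
```

```bash
python3 g.py .43 .089 .16; python3 rl.py
```

```text
t 34.55 p [ 0.595  -0.0433  0.1621] yang 81.2 zdir [ 0.001 -0.    -1.   ] F [-0.9 -1.1 -2.6] T [-0.06 -0.    0.01] grip 0.117 29.8 q [-0.27  0.27  1.6  -0.    1.27 -1.69]
tool [0.1833 0.1055 0.0018]
478 [[0.557, -0.053, 0.161], [0.584, -0.023, 0.188], [0.624, 0.039, 0.21]]
```

The roll is off the spindle. I'll turn it to line up with the tray and carry it over.

Emit:
{"op": "jog_arm", "data": {"increments": [{"x":0,"y":0,"z":0,"turn":-0.1},{"x":0,"y":0,"z":0,"turn":-0.1},{"x":0,"y":0,"z":0,"turn":-0.09},{"x":0.01,"y":0.011,"z":0,"turn":0},{"x":0.018,"y":0.02,"z":0,"turn":0},{"x":0.023,"y":0.026,"z":0,"turn":0},{"x":0.023,"y":0.026,"z":0,"turn":0},{"x":0.023,"y":0.026,"z":0,"turn":0},{"x":0.023,"y":0.025,"z":0,"turn":0},{"x":0.016,"y":0.018,"z":0,"turn":0},{"x":0,"y":0,"z":0,"turn":0},{"x":0,"y":0,"z":0,"turn":0}]}}

```text
clock: 35.8
ee_pos: [0.4392, 0.089, 0.1613]
eef_rot: [0.215, -3.134, 0.0]
ft_force: [-0.8, 0.4, -1.9]
grip_width: 0.129
grasp_force: 29.8
```

```bash
python3 g.py .4386 .0878 .02; python3 rl.py
```

```text
t 35.8 p [0.4392 0.089  0.1613] yang 97.9 zdir [-0. -0. -1.] F [-0.8  0.4 -1.9] T [-0.04 -0.02 -0.01] grip 0.129 29.8 q [-0.07 -0.06  1.97 -0.    1.23 -1.77]
tool [ 0.0007 -0.0011  0.1413]
507 [[0.391, 0.081, 0.159], [0.421, 0.108, 0.188], [0.466, 0.171, 0.213]]
```

Emit:
{"op": "jog_arm", "data": {"increments": [{"x":0.007,"y":-0.001,"z":0.01,"turn":0},{"x":0.007,"y":0,"z":0.025,"turn":0},{"x":0.008,"y":0,"z":0.03,"turn":0},{"x":0,"y":0,"z":0.03,"turn":0},{"x":0,"y":0,"z":0.02,"turn":0},{"x":0,"y":0,"z":0.01,"turn":0},{"x":0,"y":0,"z":0,"turn":0},{"x":0,"y":0,"z":0,"turn":0}], "force": 18}}

```text
clock: 36.65
ee_pos: [0.4182, 0.0846, 0.0371]
eef_rot: [-0.213, 3.134, -0.0]
ft_force: [-0.2, -0.7, -1.6]
grip_width: 0.124
grasp_force: 18.1
```

Emit:
{"op": "jog_arm", "data": {"increments": [{"x":0,"y":0,"z":0.004,"turn":0},{"x":0,"y":0,"z":0.004,"turn":0},{"x":0,"y":0,"z":0.004,"turn":0},{"x":0,"y":0,"z":0,"turn":0}]}}

```text
clock: 37.05
ee_pos: [0.4173, 0.085, 0.0244]
eef_rot: [0.214, -3.134, -0.0]
ft_force: [-0.0, -0.1, -2.2]
grip_width: 0.128
grasp_force: 18.1
```

```bash
python3 g.py; python3 rl.py
```

```text
t 37.05 p [0.4173 0.085  0.0244] yang 97.8 zdir [-0.001  0.    -1.   ] F [-0.  -0.1 -2.2] T [-0.    0.03  0.04] grip 0.128 18.1 q [-0.08  0.13  2.1  -0.    0.91 -1.79]
445 [[0.348, 0.077, -0.0], [0.396, 0.108, 0.049], [0.439, 0.167, 0.072]]
```

Near the floor now. Continue with small steps until contact.

Emit:
{"op": "jog_arm", "data": {"increments": [{"x":0,"y":0,"z":0.003,"turn":0},{"x":0,"y":0,"z":0.003,"turn":0},{"x":0,"y":0,"z":0,"turn":0}]}}

```text
clock: 37.4
ee_pos: [0.4173, 0.085, 0.0183]
eef_rot: [0.214, -3.134, -0.0]
ft_force: [1.1, -1.0, -0.8]
grip_width: 0.127
grasp_force: 18.1
```

Emit:
{"op": "jog_arm", "data": {"increments": [{"x":-0.002,"y":0,"z":0.003,"turn":0},{"x":-0.003,"y":0,"z":0.003,"turn":0},{"x":0,"y":0,"z":0,"turn":0}], "force": 12}}

```text
clock: 37.7
ee_pos: [0.4242, 0.0856, 0.0131]
eef_rot: [-0.213, 3.132, 0.0]
ft_force: [1.3, -0.1, 3.6]
grip_width: 0.129
grasp_force: 12.1
```

```bash
python3 g.py; python3 rl.py
```

```text
t 37.7 p [0.4242 0.0856 0.0131] yang 97.8 zdir [ 0.002  0.    -1.   ] F [ 1.3 -0.1  3.6] T [ 0.18 -0.21 -0.08] grip 0.129 12.1 q [-0.08  0.17  2.09  0.    0.88 -1.78]
428 [[0.375, 0.078, 0.009], [0.402, 0.104, 0.04], [0.445, 0.168, 0.062]]
```

Emit:
{"op": "jog_arm", "data": {"increments": [{"x":-0.004,"y":0,"z":0.003,"turn":0},{"x":-0.004,"y":0,"z":0.003,"turn":0},{"x":0,"y":0,"z":0,"turn":0}], "force": 10}}

```text
clock: 38.05
ee_pos: [0.4305, 0.0868, 0.0062]
eef_rot: [0.214, -3.133, -0.0]
ft_force: [-0.1, -0.6, -0.1]
grip_width: 0.126
grasp_force: 9.8
```

Emit:
{"op": "jog_arm", "data": {"increments": [{"x":-0.004,"y":0,"z":0.003,"turn":0},{"x":-0.003,"y":0,"z":0.003,"turn":0},{"x":0,"y":0,"z":0,"turn":0}]}}

```text
clock: 38.35
ee_pos: [0.4368, 0.0877, -0.0]
eef_rot: [0.214, -3.132, -0.0]
ft_force: [-0.6, -0.3, -0.7]
grip_width: 0.123
grasp_force: 10.6
```

```bash
python3 g.py; cat > rf.py <<'E'
from h import *
from bench import manip
c=manip.capture("scene");W=world(c);H=hsv(c);D=np.hypot(W[...,0]-.43,W[...,1]-.1285)
m=(D<.07)&(W[...,2]>.008)&(W[...,2]<.08)&(H[...,0]>12)&(H[...,0]<32)&(H[...,1]>30)&(H[...,1]<110)&(H[...,2]>50)
Q=W[m];u=np.array([np.cos(np.radians(8)),np.sin(np.radians(8))])
# top face: highest points per bin along tool -x direction
s=(Q[:,:2]-[.43,.1285])@u
for b in np.arange(-.06,.06,.012):
    k=(s>=b)&(s<b+.012)
    if k.sum()>5: print(round(1000*b+6),k.sum(),np.percentile(Q[k][:,2],[50,95]).round(4))
print(np.percentile(Q,[2,50,98],axis=0).round(3).tolist())
E
python3 rf.py
```

```text
t 38.35 p [ 0.4368  0.0877 -0.    ] yang 97.8 zdir [-0.002  0.    -1.   ] F [-0.6 -0.3 -0.7] T [ 0.02 -0.    0.03] grip 0.123 10.6 q [-0.07  0.23  2.06 -0.    0.86 -1.78]
-54 25 [0.0259 0.0445]
-42 116 [0.0379 0.0504]
-30 82 [0.0374 0.0492]
-18 80 [0.0362 0.0505]
-6 80 [0.0312 0.0548]
6 43 [0.0235 0.0437]
18 21 [0.016  0.0405]
[[0.381, 0.078, 0.009], [0.41, 0.103, 0.033], [0.451, 0.17, 0.052]]
```

The roll's top is level at about 49 mm. Release and retreat.

Emit:
{"op": "jog_arm", "data": {"increments": [{"x":0,"y":0,"z":0,"turn":0},{"x":0,"y":0,"z":0,"turn":0},{"x":0,"y":0,"z":0,"turn":0},{"x":0,"y":0,"z":0,"turn":0},{"x":0,"y":0,"z":-0.005,"turn":0},{"x":0,"y":0,"z":-0.01,"turn":0},{"x":0,"y":0,"z":-0.02,"turn":0},{"x":0,"y":0,"z":-0.03,"turn":0},{"x":0,"y":0,"z":-0.04,"turn":0},{"x":0,"y":0,"z":-0.04,"turn":0},{"x":0,"y":0,"z":-0.04,"turn":0},{"x":0,"y":0,"z":0,"turn":0}], "hand": 0.28}}

```text
clock: 39.6
ee_pos: [0.4413, 0.0875, 0.1925]
eef_rot: [-0.213, 3.123, -0.003]
ft_force: [0.4, -0.7, 0.3]
grip_width: 0.277
grasp_force: 0.0
```

Emit:
{"op": "jog_arm", "data": {"increments": [{"x":0,"y":-0.04,"z":-0.02,"turn":0},{"x":0,"y":-0.045,"z":0,"turn":0},{"x":0,"y":-0.045,"z":0,"turn":0},{"x":0,"y":-0.03,"z":0,"turn":0},{"x":0,"y":0,"z":0,"turn":0},{"x":0,"y":0,"z":0,"turn":0}]}}

```text
clock: 40.2
ee_pos: [0.4587, -0.071, 0.2055]
eef_rot: [0.211, -3.134, -0.001]
ft_force: [0.7, 0.5, -0.5]
grip_width: 0.279
grasp_force: 0.0
```

```bash
python3 g.py; python3 rf.py; python3 - <<'E'
from h import *
from bench import manip
for n in("top","scene"):
    c=manip.capture(n);W=world(c);H=hsv(c)
    D=np.hypot(W[...,0]-.43,W[...,1]-.1285);m=(D<.075)&(W[...,2]>.044)&(W[...,2]<.056)
    if m.sum()>20: print(n,"roll top",m.sum(),cv2.minEnclosingCircle(np.float32(W[m][:,:2]*1000)),np.median(W[m][:,2]).round(4))
    D=np.hypot(W[...,0]-.421,W[...,1]+.2955);o=(H[...,0]>5)&(H[...,0]<16)&(H[...,1]>170)&(D<.05)&(W[...,2]>.028)
    print(n,"nut top",o.sum(),np.median(W[o],0).round(4) if o.sum() else "")
E
```

```text
t 40.2 p [ 0.4587 -0.071   0.2055] yang 97.7 zdir [-0.001  0.001 -1.   ] F [ 0.7  0.5 -0.5] T [ 0.04  0.01 -0.08] grip 0.279 0.0 q [-0.41 -0.07  1.88  0.    1.33 -2.12]
-54 21 [0.0308 0.0442]
-42 120 [0.0373 0.0509]
-30 81 [0.038  0.0511]
-18 79 [0.037  0.0504]
-6 96 [0.0321 0.0498]
6 88 [0.0339 0.0497]
18 96 [0.0325 0.0496]
30 109 [0.0381 0.0499]
42 37 [0.0484 0.0502]
[[0.382, 0.079, 0.01], [0.427, 0.112, 0.036], [0.471, 0.171, 0.051]]
top roll top 479 ((428.74822998046875, 129.081787109375), 49.19295883178711) 0.0486
top nut top 163 [ 0.4191 -0.2915  0.0333]
scene roll top 247 ((430.81427001953125, 127.2831039428711), 51.24174880981445) 0.0482
scene nut top 153 [ 0.4195 -0.2996  0.0328]
```

```bash
python3 -c "
from bench import manip
print(manip.job_done())"
```

```text
the job is handed in; nothing more can be done
None
```

The job is handed in at about 40 s of the 72 s: the nut lies flat, flange down, in the red dish, and the pale roll lies flat within about 2 mm of the middle of the grey tray. Both are released and the arm is clear; I did not re-check the bystander objects, but felt no contact with any.

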